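Clamp up the birdhouse panels and clear the bench

ROBOT

A 6-joint arm with a two-finger parallel gripper is mounted at the origin on the work surface. World frame = base frame: x ahead of the robot, y to its left, z up, the work surface at z = 0. Lengths are in mm, angles in rad, forces in N, time in s.
With the tool pointing down it reaches from about 400 to 925 mm from the base axis. Payload 12.5 kg.
Tool frame: the origin (TCP) lies between the finger pads; the fingertips stand env.tip_extent ahead of it and the grasp point (between the pads) lies 11 mm behind it (env.tip_extent is the distance from the TCP to the fingertips, in mm); z points along the fingers, y is the line along which they close (so a half turn about z gives the same grasp; the last joint's range is limited). The gripper opens to 95 mm and grips with 3 to 60 N. Pads are 20 mm wide; open, the fingers measure 119 mm over their backs; the gripper's body (75 mm by 180 mm) begins 59 mm behind the grasp point.
Start: joints at [1.07, 0.491, 1.559, -0, 1.092, -0.106], TCP at [240.376, 576.948, 185.761] pointing down, gripper open.
Joint ranges: [-3.1, 3.1], [-0.84, 2.19], [0.05, 2.79], [-1.13, 4.28], [0.06, 2.93], [-2.69, 2.69]. Speed limits (rad/s): [2.22, 2.22, 2.79, 3.14, 3.14, 3.14].

INTERFACE

Orientations are given as [roll, pitch, yaw] about the fixed x, y, z axes, in that order (R = Rz(yaw) Ry(pitch) Rx(roll)).
In Python, from cell import env gives the robot as it stands.
- The arm moves only by the tool carry_out, never from a script. Its argument "motion" is a list of rows, each a list of 5 numbers: the shift along the tool's x, y, z in mm, then the turn about the tool's z in degrees, then the closure, from 0 (fully open) to 1 (shut). A call has 1 to 12 rows; each row shifts and turns the commanded pose from where the row before left it, along the tool's axes as they then stand; what a row does not reach is not made up. A row lasts 1/10 s, in which the tool goes at most 50 mm and 8.59 degrees, less where a joint would pass 70% of its speed; a pose out of reach is approached as far as the arm can. A call with a gripper value outside its range is refused whole. The fingers move at their own pace and stop on an object; the grip force is fixed at half the most. Time passes only in rows, so rows that do not move let the fingers close. It gives the time, the measured TCP pose, the force, the opening and the grip force at its end, in the units of the state.
- env.state(): the state, without advancing time (a new reading comes with each control period).
- env.read_camera(name): name is "scene" or "top" or "wrist"; returns a dict with "color" (420x560x3 uint8, red, green, blue), "K" (3x3 intrinsics, pixels), "dist" ([k1, k2, p1, p2, k3] as OpenCV has them; the pictures are not rectified), "R" (3x3) and "t" (3): a world point X has camera coordinates R X + t; the wrist camera has in their place "hand_eye" (4x4, takes a point from camera to tool coordinates, whose origin is the TCP and whose axes are the flange's). Camera axes: x right, y down, z forward; pixel columns grow to the right and rows downward; lengths in mm; the calibration is good to about 2 mm. A picture is of the moment at which its call begins: read the wrist's pose just before it. There is no depth.
- env.job_done(): hands the job in; it is judged then, once.
The state is a dict: "t": time; "joints": joint angles; "qvel": joint speeds; "tau": joint torques, N m; "eef_pos": TCP position; "tcp_rot": TCP orientation; "ft_force": force on the tool from outside, world axes, zero at the start; "moment": the same for the moment, N m; "opening": opening from 0.0 (shut) to 1.0 (fully open); "grip_force": force on a finger pad.
Only numpy, scipy, OpenCV 4.12 (cv2) and the standard library are available. Lean on these libraries where they do the work, as an engineer would, in place of code of your own. Each camera call takes 0.05 s, during which the arm holds its last target. There are 200 camera calls.

TASK

Lock the glue-up jig first: push its wooden slide to the left until it clicks fully home. Then clip every spring clamp lying on the bench onto the front end of a panel pair, at most one clamp to a pair, jaws gripping both faces, and let go; hang the nail tote by its handle bar on the hook so that it hangs free and still, and leave the glue bottle, tin and offcut where they are.

Things in the scene. Friction and masses are not known exactly. Their poses are not given: they have to be found in the camera images.
- clamp1: Spring clamp like a big clothes-peg, lying flat: black handles, orange jaws; 24 mm high, 125 mm long, 0.14 kg. Origin on its vertical pivot, at the underside; x from handles (x -70 to -31 mm) to jaws (pads x 30 to 56 mm), z up. Frame fixed to the +y arm: the centre line lies at yaw minus half the opening. Closed: 60 mm over the handles at x = -55. May be absent (None).
- clamp1_arm (a joint): Opening angle between the arms of clamp1, rad: 0 closed (pads 9 mm apart), 0.2 on a panel pair, 0.55 stop (handles parallel, 30 mm over the outside, pads 32 mm apart at their middle). Squeezing the handles at x = -55 mm opens the jaws, from 6 N to 15 N at the stop; the spring closes them when let go.
- clamp2: Spring clamp like a big clothes-peg, lying flat: black handles, orange jaws; 24 mm high, 125 mm long, 0.14 kg. Origin on its vertical pivot, at the underside; x from handles (x -70 to -31 mm) to jaws (pads x 30 to 56 mm), z up. Frame fixed to the +y arm: the centre line lies at yaw minus half the opening. Closed: 60 mm over the handles at x = -55. May be absent (None).
- clamp2_arm (a joint): Opening angle between the arms of clamp2, rad: 0 closed (pads 9 mm apart), 0.2 on a panel pair, 0.55 stop (handles parallel, 30 mm over the outside, pads 32 mm apart at their middle). Squeezing the handles at x = -55 mm opens the jaws, from 6 N to 15 N at the stop; the spring closes them when let go.
- clamp3: Spring clamp like a big clothes-peg, lying flat: black handles, orange jaws; 24 mm high, 125 mm long, 0.14 kg. Origin on its vertical pivot, at the underside; x from handles (x -70 to -31 mm) to jaws (pads x 30 to 56 mm), z up. Frame fixed to the +y arm: the centre line lies at yaw minus half the opening. Closed: 60 mm over the handles at x = -55. May be absent (None).
- clamp3_arm (a joint): Opening angle between the arms of clamp3, rad: 0 closed (pads 9 mm apart), 0.2 on a panel pair, 0.55 stop (handles parallel, 30 mm over the outside, pads 32 mm apart at their middle). Squeezing the handles at x = -55 mm opens the jaws, from 6 N to 15 N at the stop; the spring closes them when let go.
- clamp4: Spring clamp like a big clothes-peg, lying flat: black handles, orange jaws; 24 mm high, 125 mm long, 0.14 kg. Origin on its vertical pivot, at the underside; x from handles (x -70 to -31 mm) to jaws (pads x 30 to 56 mm), z up. Frame fixed to the +y arm: the centre line lies at yaw minus half the opening. Closed: 60 mm over the handles at x = -55. May be absent (None).
- clamp4_arm (a joint): Opening angle between the arms of clamp4, rad: 0 closed (pads 9 mm apart), 0.2 on a panel pair, 0.55 stop (handles parallel, 30 mm over the outside, pads 32 mm apart at their middle). Squeezing the handles at x = -55 mm opens the jaws, from 6 N to 15 N at the stop; the spring closes them when let go.
- jig: Fixed glue-up jig; origin at its underside, x away from the robot, y left. Plywood base 16 mm thick, x -45 to 105, y +-175 mm. On it four upright panel pairs (two boards face to face, together 18 mm thick in y, 95 mm long in x, top 91 mm above the bench), 88 mm apart; front ends (x = -65 mm) jut 20 mm past the base to the robot. The slide runs along y at x = 70 mm.
- pair1 (a point): Middle of the front vertical end of panel pair 1 (counted from the left, seen from the robot), 53.5 mm above the bench. Axes as the jig: x into the board, y across its thickness, z up.
- pair2 (a point): Middle of the front vertical end of panel pair 2 (counted from the left, seen from the robot), 53.5 mm above the bench. Axes as the jig: x into the board, y across its thickness, z up.
- pair3 (a point): Middle of the front vertical end of panel pair 3 (counted from the left, seen from the robot), 53.5 mm above the bench. Axes as the jig: x into the board, y across its thickness, z up.
- pair4 (a point): Middle of the front vertical end of panel pair 4 (counted from the left, seen from the robot), 53.5 mm above the bench. Axes as the jig: x into the board, y across its thickness, z up.
- lock (a joint): Locking slide of the jig: wooden carriage 46 x 56 mm sliding along the jig's +y; m, 0 at its right end, 0.150 fully home at its left stop. About 2 N to slide, 6 to 8 N over a spring detent ridge 10 mm before home; past it, it snaps in and stays within 3 mm of home.
- lock_knob (a point): Centre of the top face of the upright round dowel knob of the locking slide: 26 mm diameter, 55 mm tall, top 111 mm above the bench. Moves with the slide; axes as the jig.
- tote: Small wooden nail tote, 60 x 116 x 125 mm, 0.25 kg. Origin: centre of its underside; z up, y along its handle bar. Box 45 mm high below; two end boards (8 mm thick, at y = +-54 mm) carry a 12 mm square handle bar, 100 mm free length along y, centre 115 mm above the underside.
- tote_bar (a point): Centre of the tote's handle bar. Axes as the tote.
- hook: Fixed hook stand of dark steel: foot of 100 mm diameter, 16 mm thick column 250 mm tall at the origin, and a horizontal round arm (10 mm thick) 230 mm above the bench that runs 110 mm along the stand's -x axis; its end turns up to 257 mm above the bench.
- hook_seat (a point): Point on the axis of the hook's arm where a handle should hang: 60 mm from the column, 230 mm above the bench. Axes as the hook stand (arm points along -x).
- glue: Bystander: yellow glue bottle, 50 mm diameter, 140 mm tall, origin under its centre.
- tin: Bystander: open metal tin, 70 mm diameter, 90 mm tall, origin under its centre.
- offcut: Bystander: wood offcut 60 x 140 x 35 mm, origin under its centre.
There are look-alikes about, which are no part of the job. What is shaped like the tote but orange is not meant.

How it is judged:
By the outcome, as a careful person would: the job done as asked, in the order asked, and still so for the second after the job is handed in, with the robot touching nothing.
Of clamp1, clamp2, clamp3, clamp4 only 3 to 4 are there at a start; the rules pass over those that are not, and their reading is None.
At some moment in a run one of clamp1, clamp2, clamp3, clamp4, tote may be knocked a few centimetres aside while the robot is not near it.
It also fails if it takes over 208 s, if anything falls off the work surface, if the arm or the gripper's body presses on something with over 40 N, if the wrist force passes 120 N, or if a joint passes its speed limit or range.

## Working session

There is one attempt and no reset: what is moved stays moved. The work goes in short steps, Python scripts to look and compute and a tool call to move; the robot and the scene stay as the last step left them, time stands still between calls to the robot, and variables do not carry over. Pictures are saved under pics/ and viewed, at most 14 in all, crops included, and the job is handed in when it is done.

Besides the shell and the picture viewer there is one more tool, called after "Emit:" as name(argument=value, ...), one argument or row to a line, values as JSON. carry_out: Moves the arm, as the interface text tells. Its arguments: {"type":"object","properties":{"motion":{"type":"array"}},"required":["motion"]}

```bash
ls; mkdir -p pics; cat > h.py <<'E'
from cell import env
import numpy as np, cv2
def grab(n,f=None):
    s=env.state(); c=env.read_camera(n)
    if n=="wrist":
        from scipy.spatial.transform import Rotation as Ro
        T=np.eye(4);T[:3,:3]=rot(s);T[:3,3]=s["eef_pos"]
        C=T@np.array(c["hand_eye"]); c["R"]=C[:3,:3].T; c["t"]=-C[:3,:3].T@C[:3,3]
    if f: cv2.imwrite("pics/"+f,c["color"][:,:,::-1])
    return c
def rot(s):
    from scipy.spatial.transform import Rotation as Ro
    r=np.array(s["tcp_rot"]); 
    return r if r.shape==(3,3) else Ro.from_euler("xyz",r).as_matrix()
def ray(c,px):
    u=cv2.undistortPoints(np.array([[px]],float),np.array(c["K"]),np.array(c["dist"]))[0,0]
    R=np.array(c["R"]);return -R.T@np.array(c["t"]),R.T@np.array([u[0],u[1],1.])
def onz(c,px,z):
    o,d=ray(c,px); return o+d*(z-o[2])/d[2]
def proj(c,X):
    return cv2.projectPoints(np.array(X,float).reshape(-1,1,3),cv2.Rodrigues(np.array(c["R"]))[0],np.array(c["t"],float),np.array(c["K"]),np.array(c["dist"]))[0][:,0]
def tri(c1,p1,c2,p2):
    o1,d1=ray(c1,p1);o2,d2=ray(c2,p2)
    A=np.stack([d1,-d2],1);k=np.linalg.lstsq(A,o2-o1,rcond=None)[0]
    a=o1+d1*k[0];b=o2+d2*k[1];return (a+b)/2,np.linalg.norm(a-b)
E
python3 - <<'E'
from h import *
print(env.state(),env.tip_extent)
for n in("top","scene"):
    c=grab(n,n+"0.png"); print(n,-np.array(c["R"]).T@c["t"],c["K"][0][0])
print(grab("wrist")["hand_eye"])
E
```

```text
pics
{'t': 0.0, 'joints': array([ 1.07041705e+00,  4.91573592e-01,  1.55950976e+00,  3.19389478e-05,
        1.09173061e+00, -1.05583392e-01]), 'qvel': array([-0.00172253, -0.00097819,  0.00111865,  0.00053353,  0.00042908,
       -0.00052508]), 'tau': array([ 2.86881921e-03, -6.12672687e+01, -2.58178926e+01,  6.93400763e-02,
        4.81777894e-02, -1.62498009e-04]), 'eef_pos': array([240.19631448, 576.65891312, 185.1322988 ]), 'tcp_rot': array([-3.14038113e+00, -1.56878334e-04,  2.74678193e+00]), 'ft_force': array([ 0.37432076, -0.13625541,  0.39089921]), 'moment': array([-0.03246875,  0.02889199,  0.03084926]), 'grip_force': 0.0, 'opening': 1.0015256757875148} 8.0
top [ 240.70026438   57.71247918 1607.35367881] 528.1363972887766
scene [1142.76157805 -281.88307828 1045.54106702] 427.98733451364797
[[-4.15429776e-04 -9.67373634e-01 -2.53353664e-01  7.07067513e+01]
 [ 9.99999854e-01 -4.89083216e-04  2.27731037e-04  1.31647236e+00]
 [-3.44212025e-04 -2.53353532e-01  9.67373697e-01 -1.98380477e+02]
 [ 0.00000000e+00  0.00000000e+00  0.00000000e+00  1.00000000e+00]]
```

View pics/top0.png

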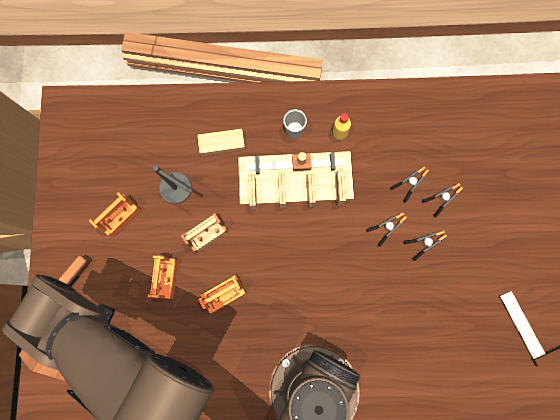

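View pics/scene0.png

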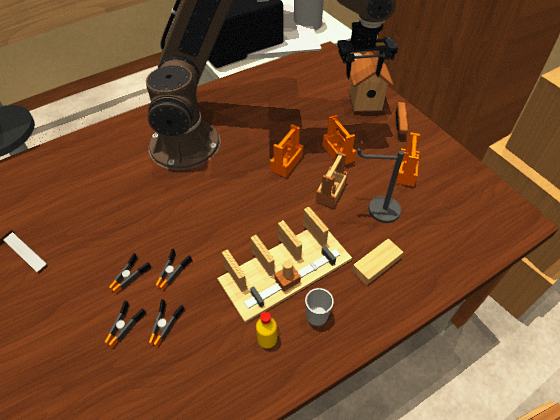

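```bash
python3 - <<'E'
from h import *
np.set_printoptions(precision=0,suppress=True)
t=grab("top");s=grab("scene");w=grab("wrist");print(w["K"][0][0],rot(env.state()))
P=dict(c1=(412,182,20),c2=(446,197,20),c3=(390,228,20),c4=(429,242,20),knob=(302,156,111),slide=(302,162,45),tote=(205,231,115),hookend=(158,170,250),hookcol=(177,186,250),pair1=(250,200,91),pair4=(342,200,91),jigL=(239,158,16),jigR=(354,200,16),foot=(175,188,5),glue=(343,117,140),tin=(295,117,90))
for k,v in P.items(): print(k,onz(t,v[:2],v[2]))
print(tri(t,(302,156),s,(288,265)), tri(t,(205,231),s,(336,165)))
# orange and wrist-free crops
im=t["color"][120:320,80:480][:,:,::-1]
cv2.imwrite("pics/crop1.png",cv2.resize(im,(800,400),interpolation=cv2.INTER_CUBIC))
E
```

```text
335.2315082817925 [[-1.  0. -0.]
 [ 0.  1. -0.]
 [ 0. -0. -1.]]
c1 [ 604. -317.   20.]
c2 [ 556. -416.   20.]
c3 [ 464. -243.   20.]
c4 [ 420. -356.   20.]
knob [669.  18. 111.]
slide [669.  17.  45.]
tote [452. 300. 115.]
hookend [599. 405. 250.]
hookcol [554. 354. 250.]
pair1 [544. 173.  91.]
pair4 [539. -96.  91.]
jigL [694. 212.  16.]
jigR [ 553. -140.   16.]
foot [604. 413.   5.]
glue [ 775. -103.  140.]
tin [797.  36.  90.]
(array([671.,  19., 106.]), np.float64(2.4824586442527243)) (array([457., 309., 123.]), np.float64(22.148281462708265))
```

View pics/crop1.png

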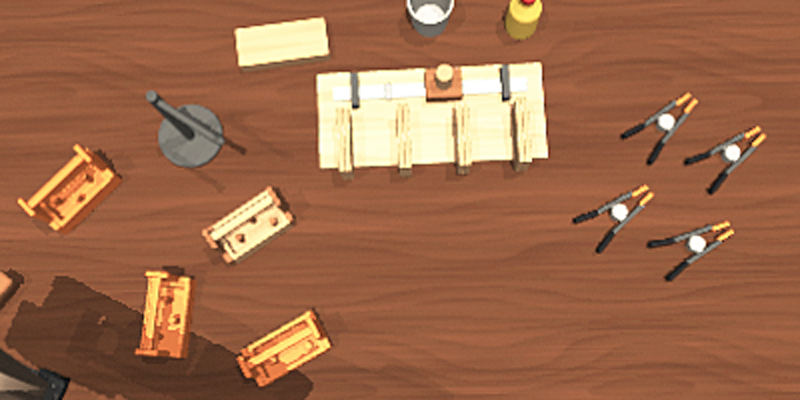

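The pale tote is at top px (205,233). The orange look-alikes are at (115,215), (163,277) and (222,294), so they are excluded. All four clamps are there, and the slide is part-way along at about (302,160). Next I move the wrist camera over the jig.

Emit:
carry_out(
  motion=[
    [0,0,-48,-7.6,0.5],
    [0,0,-48,-7.6,1],
    [0,0,-48,-7.4,1],
    [-25,-43,0,0,1],
    [-25,-43,0,0,1],
    [-25,-43,0,0,1],
    [-25,-43,0,0,1],
    [-25,-43,0,0,1],
    [-25,-43,0,0,1],
    [-25,-43,0,0,1],
    [-25,-43,0,0,1],
    [-25,-43,0,0,1],
  ],
)

```text
t: 1.5
eef_pos: [465.8, 187.9, 330.0]
tcp_rot: [3.141, 0.001, 3.141]
ft_force: [1.6, 0.1, -0.0]
opening: 0.047
grip_force: 0.0
```

Emit:
carry_out(
  motion=[
    [-25,-43,0,0,1],
    [-25,-43,0,0,1],
    [-25,-43,0,0,1],
    [-25,-43,0,0,1],
    [0,0,0,0,1],
    [0,0,0,0,1],
    [0,0,0,0,1],
  ],
)

```text
t: 2.2
eef_pos: [564.7, 18.6, 329.8]
tcp_rot: [3.141, -0.0, -3.141]
ft_force: [-0.3, 1.2, 0.5]
opening: 0.006
grip_force: 0.0
```

```bash
python3 - <<'E'
from h import *
w=grab("wrist","w1.png");s=env.state();print(s["eef_pos"],s["tcp_rot"],s["joints"])
import pickle;pickle.dump(w,open("w1.pkl","wb"))
E
```

```text
[564.6459576   18.92163741 329.96135346] [ 3.14134204e+00  1.80830110e-04 -3.14071898e+00] [-8.35549130e-02  2.90663859e-01  1.49096849e+00  2.70975609e-04
  1.35980126e+00 -1.65528166e+00]
```

View pics/w1.png

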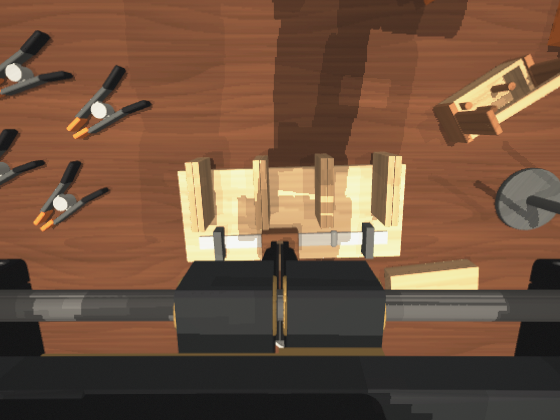

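The wrist view shows the jig with the front ends of pairs 4 to 1 at about (192,160), (260,157), (322,156) and (392,155). The gripper hides the knob. Clamps are on the left and the hook foot is at (530,200). I'll zoom in on the jig.

```bash
python3 - <<'E'
from h import *
im=cv2.imread("pics/w1.png")[145:265,175:415]
cv2.imwrite("pics/crop2.png",cv2.resize(im,None,fx=3.3,fy=3.3,interpolation=cv2.INTER_CUBIC))
E
```

```text
(no output)
```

View pics/crop2.png

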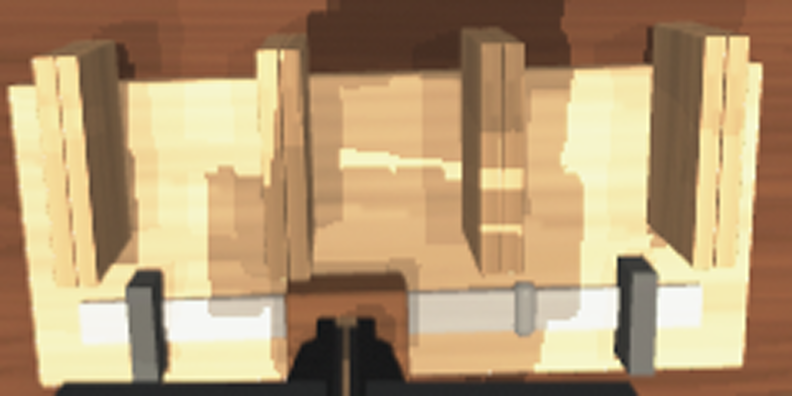

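```bash
python3 - <<'E'
from h import *
import pickle
np.set_printoptions(precision=1,suppress=True)
w=pickle.load(open("w1.pkl","rb"))
F=[(725,37),(500,43),(281,48),(56,56)];B=[(717,268),(505,272),(289,278),(72,283)]
px=lambda p:(175+(p[0]+.5)/3.3-.5,145+(p[1]+.5)/3.3-.5)
f=np.array([onz(w,px(p),91) for p in F]);b=np.array([onz(w,px(p),91) for p in B])
print(f,b,(b-f))
d=f[0]-f[3];print(np.linalg.norm(d)/3,"yaw deg",np.degrees(np.arctan2(-d[0],d[1])))
# top-view check: seams
t=grab("top")
T=[(345,166),(405,162),(464,162),(525,157)]
for p,q in zip(F,T):
  print(proj(t,onz(w,px(p),91)))
# knob in top by edge: list tri
for p in ((408,392),(286,392)): print(onz(w,px(p),56))
cv2.imwrite("pics/crop3.png",cv2.resize(t["color"][145:215,230:360][:,:,::-1],None,fx=6,fy=6,interpolation=cv2.INTER_CUBIC))
E
```

```text
[[531.9 168.1  91. ]
 [534.2  80.4  91. ]
 [536.1  -5.3  91. ]
 [539.2 -93.6  91. ]] [[626.1 173.   91. ]
 [627.8  85.7  91. ]
 [630.3  -3.5  91. ]
 [632.4 -93.2  91. ]] [[94.1  4.9  0. ]
 [93.6  5.4  0. ]
 [94.2  1.9  0. ]
 [93.2  0.4  0. ]]
87.27173406747187 yaw deg 1.5860617323619268
[[251.8 204.1]]
[[281.7 202.8]]
[[311.  201.6]]
[[341.3 199.9]]
[696.   48.6  56. ]
[695.9  -7.4  56. ]
```

View pics/crop3.png

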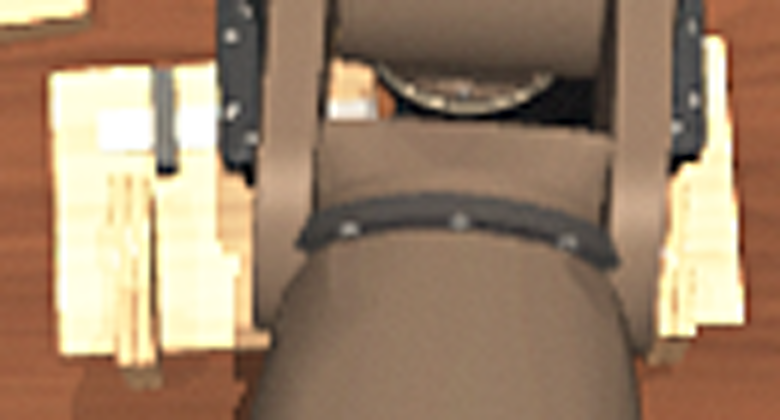

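Emit:
carry_out(
  motion=[
    [-36,-15,0,0,1],
    [-36,-15,0,0,1],
    [-35,-15,0,0,1],
    [0,0,49,0,1],
    [0,0,49,0,1],
    [0,0,49,0,1],
    [0,0,49,0,1],
    [0,0,49,0,1],
    [0,0,0,0,1],
    [0,0,0,0,1],
  ],
)

```text
t: 3.3
eef_pos: [672.5, -26.4, 85.9]
tcp_rot: [3.142, 0.0, -3.141]
ft_force: [0.6, -0.4, 0.9]
opening: 0.003
grip_force: 0.0
```

Emit:
carry_out(
  motion=[
    [0,10,0,0,1],
    [0,8,0,0,1],
    [0,6,0,0,1],
    [0,8,0,0,1],
    [0,8,0,0,1],
    [0,8,0,0,1],
    [0,8,0,0,1],
    [0,8,0,0,1],
    [1,8,0,0,1],
    [1,8,0,0,1],
    [1,8,0,0,1],
    [0,0,0,0,1],
  ],
)

```text
t: 4.5
eef_pos: [669.0, 61.9, 84.7]
tcp_rot: [3.141, -0.0, -3.141]
ft_force: [-0.2, 0.4, 0.5]
opening: 0.005
grip_force: 0.0
```

Emit:
carry_out(
  motion=[
    [0,7,0,0,1],
    [0,7,0,0,1],
    [0,6,0,0,1],
    [0,5,0,0,1],
    [0,0,0,0,1],
  ],
)

```text
t: 5.0
eef_pos: [669.2, 86.5, 84.7]
tcp_rot: [3.141, 0.0, -3.141]
ft_force: [0.0, -0.4, 0.0]
opening: 0.001
grip_force: 0.0
```

Emit:
carry_out(
  motion=[
    [0,2,0,0,1],
    [0,2,0,0,1],
    [0,2,0,0,1],
    [0,0,0,0,1],
  ],
)

```text
t: 5.4
eef_pos: [669.2, 92.0, 84.7]
tcp_rot: [3.141, 0.0, 3.141]
ft_force: [-0.6, -0.6, -0.2]
opening: 0.004
grip_force: 0.0
```

Emit:
carry_out(
  motion=[
    [0,1,0,0,1],
    [0,1,0,0,1],
    [0,1,0,0,1],
    [0,0,0,0,1],
  ],
)

```text
t: 5.8
eef_pos: [669.2, 94.9, 84.7]
tcp_rot: [3.141, 0.0, 3.141]
ft_force: [-0.7, -0.3, -0.9]
opening: -0.0
grip_force: 0.0
```

```bash
python3 - <<'E'
from h import *
s=grab("scene")
cv2.imwrite("pics/s2.png",cv2.resize(s["color"][195:325,205:365][:,:,::-1],None,fx=4.5,fy=4.5,interpolation=cv2.INTER_CUBIC))
print(proj(s,[[669,20,111],[669,116,111],[669,116,56],[669,95,77]]))
E
```

```text
[[287.43615899 263.47133375]
 [318.83281801 246.93078232]
 [317.46927786 258.09186199]
 [311.41493747 257.43392773]]
```

View pics/s2.png

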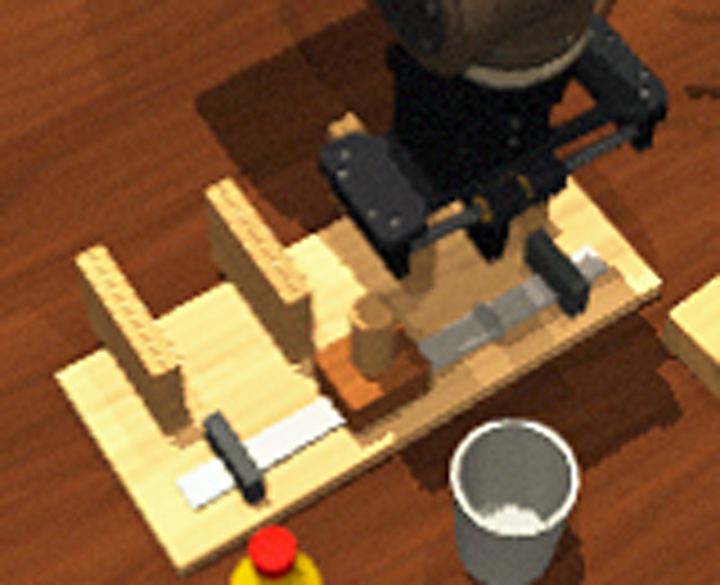

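The knob has not moved (scene px (288,264)) and the fingertip is at about (314,250), left of it. So the finger passed above or beside the knob. I'll check the geometry in the wrist view.

```bash
python3 - <<'E'
from h import *
np.set_printoptions(precision=1,suppress=True)
w=grab("wrist","w2.png");s=env.state();p=s["eef_pos"];print(p,s["opening"])
print("tip",proj(w,[p+[0,0,-8],p,p+[0,0,11]]))
print("knob exp",proj(w,[[671,20,111],[671,20,56],[658,20,111],[684,20,111]]))
E
```

```text
[669.2  94.8  84.7] 0.0052088512184972555
tip [[277.6 237.9]
 [277.6 242. ]
 [277.5 248.2]]
knob exp [[141.4 261.2]
 [172.3 230.9]
 [138.9 238.8]
 [143.8 282.9]]
```

View pics/w2.png

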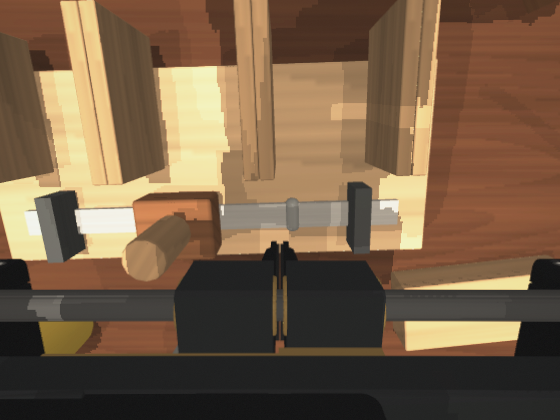

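Emit:
carry_out(
  motion=[
    [0,0,-50,0,1],
    [0,-41,0,0,1],
    [0,-41,0,0,1],
    [-1,-41,0,0,1],
    [0,0,35,0,1],
    [0,0,25,0,1],
    [0,0,15,0,1],
    [0,0,0,0,1],
  ],
)

```text
t: 6.7
eef_pos: [669.3, -28.0, 57.8]
tcp_rot: [3.141, -0.003, 3.141]
ft_force: [0.4, 0.4, 0.4]
opening: 0.003
grip_force: 0.0
```

Emit:
carry_out(
  motion=[
    [0,8,0,0,1],
    [0,6,0,0,1],
    [0,5,0,0,1],
    [0,5,0,0,1],
    [0,5,0,0,1],
  ],
)

```text
t: 7.2
eef_pos: [670.4, 1.3, 60.3]
tcp_rot: [-3.141, 0.001, -3.141]
ft_force: [-0.0, -1.5, 1.6]
opening: 0.006
grip_force: 0.9
```

```bash
python3 - <<'E'
from h import *
s=env.state();print(s["ft_force"],s["eef_pos"])
w=grab("wrist")["color"]
# slide = dark-orange block mask: columns
h=cv2.cvtColor(w,cv2.COLOR_RGB2HSV);np.set_printoptions(linewidth=200)
print(w[205:212:3,100:300:6].tolist()[0])
E
```

```text
[-0.04623881 -1.48208963  1.63092743] [670.38709844   1.31907714  60.31369225]
[[241, 229, 168], [241, 229, 168], [241, 229, 168], [241, 229, 168], [242, 229, 169], [241, 221, 158], [241, 219, 157], [242, 220, 157], [241, 220, 157], [109, 107, 98], [115, 111, 102], [114, 112, 104], [47, 47, 44], [46, 46, 43], [171, 135, 96], [230, 190, 134], [242, 215, 152], [242, 215, 152], [230, 190, 134], [230, 190, 134], [231, 190, 134], [231, 190, 135], [141, 111, 80], [140, 111, 80], [141, 111, 81], [141, 112, 81], [142, 113, 81], [141, 112, 81], [137, 108, 77], [82, 55, 38], [81, 55, 39], [79, 54, 36], [80, 55, 38], [80, 54, 38]]
```

Emit:
carry_out(
  motion=[
    [0,7,0,0,1],
    [0,7,0,0,1],
    [0,7,0,0,1],
    [0,7,0,0,1],
    [0,7,0,0,1],
    [0,7,0,0,1],
    [0,7,0,0,1],
    [0,7,0,0,1],
    [0,7,0,0,1],
  ],
)

```text
t: 8.15
eef_pos: [670.1, 64.4, 59.6]
tcp_rot: [3.142, -0.0, 3.141]
ft_force: [-1.0, -2.3, -0.5]
opening: 0.006
grip_force: 0.9
```

Emit:
carry_out(
  motion=[
    [0,4,0,0,1],
    [0,4,0,0,1],
    [0,4,0,0,1],
    [0,0,0,0,1],
  ],
)

```text
t: 8.55
eef_pos: [670.4, 76.4, 59.8]
tcp_rot: [3.141, 0.0, 3.141]
ft_force: [-0.1, 0.3, 0.3]
opening: 0.003
grip_force: 0.0
```

Emit:
carry_out(
  motion=[
    [0,3,0,0,1],
    [0,3,0,0,1],
    [0,2,0,0,1],
    [0,0,0,0,1],
  ],
)

```text
t: 8.95
eef_pos: [670.2, 84.1, 59.8]
tcp_rot: [3.141, 0.0, 3.141]
ft_force: [-0.0, -0.6, 0.0]
opening: 0.004
grip_force: 0.2
```

Emit:
carry_out(
  motion=[
    [0,2,0,0,1],
    [0,2,0,0,1],
    [0,1,0,0,1],
    [0,0,0,0,1],
  ],
)

```text
t: 9.35
eef_pos: [670.2, 89.0, 59.8]
tcp_rot: [3.141, 0.0, 3.141]
ft_force: [-0.8, -0.4, -0.1]
opening: 0.007
grip_force: 0.3
```

Emit:
carry_out(
  motion=[
    [0,2,0,0,1],
    [0,1,0,0,1],
    [0,0,0,0,1],
  ],
)

```text
t: 9.65
eef_pos: [670.2, 92.0, 59.7]
tcp_rot: [3.141, 0.0, 3.141]
ft_force: [-1.3, -1.1, -0.5]
opening: 0.004
grip_force: 0.4
```

Emit:
carry_out(
  motion=[
    [0,2,0,0,1],
    [0,0,0,0,1],
  ],
)

```text
t: 9.85
eef_pos: [670.2, 93.9, 59.7]
tcp_rot: [-3.142, 0.0, 3.141]
ft_force: [-0.8, -3.0, 0.8]
opening: 0.003
grip_force: 0.8
```

Emit:
carry_out(
  motion=[
    [0,1.5,0,0,1],
    [0,0,0,0,1],
  ],
)

```text
t: 10.05
eef_pos: [670.2, 94.2, 59.8]
tcp_rot: [-3.14, -0.0, 3.141]
ft_force: [-1.6, -8.5, 0.7]
opening: 0.005
grip_force: 4.1
```

Emit:
carry_out(
  motion=[
    [0,1.5,0,0,1],
    [0,0,0,0,1],
  ],
)

```text
t: 10.25
eef_pos: [670.2, 94.4, 59.7]
tcp_rot: [-3.139, -0.0, 3.141]
ft_force: [-1.9, -16.2, 1.4]
opening: 0.006
grip_force: 7.8
```

Emit:
carry_out(
  motion=[
    [0,1.5,0,0,1],
    [0,0,0,0,1],
  ],
)

```text
t: 10.45
eef_pos: [670.2, 94.6, 59.8]
tcp_rot: [-3.137, -0.001, 3.141]
ft_force: [-2.1, -23.2, 1.4]
opening: 0.004
grip_force: 11.5
```

Emit:
carry_out(
  motion=[
    [0,-12,0,0,1],
    [0,0,-48,0,1],
    [0,0,-48,0,1],
    [0,0,-48,0,0.5],
    [0,0,-46,0,0.2],
    [17,-41,0,0,0.2],
    [17,-41,0,0,0.2],
    [17,-41,0,0,0.2],
    [17,-41,0,0,0.2],
    [17,-41,0,0,0.2],
    [17,-41,0,0,0.2],
    [17,-41,0,0,0.2],
  ],
)

```text
t: 11.65
eef_pos: [550.5, -202.0, 250.0]
tcp_rot: [3.141, 0.001, 3.141]
ft_force: [1.1, -0.8, -0.1]
opening: 0.706
grip_force: 0.0
```

Emit:
carry_out(
  motion=[
    [17,-41,0,0,0.2],
    [17,-41,0,0,0.2],
    [17,-32,0,0,0.2],
    [0,0,0,0,0.2],
    [0,0,0,0,0.2],
  ],
)

```text
t: 12.15
eef_pos: [499.9, -315.0, 249.7]
tcp_rot: [3.141, 0.001, 3.14]
ft_force: [0.7, 0.4, -0.4]
opening: 0.798
grip_force: 0.0
```

```bash
cat >> h.py <<'E'
def clamps(c,ztop=24,lo=15):
    """list of (pivot px, orange px, dark px)"""
    im=c["color"];h=cv2.cvtColor(im,cv2.COLOR_RGB2HSV)
    white=((h[...,1]<45)&(h[...,2]>185)).astype(np.uint8)
    org=((h[...,0]>8)&(h[...,0]<20)&(h[...,1]>190)&(h[...,2]>190)).astype(np.uint8)
    n,l,st,ce=cv2.connectedComponentsWithStats(white)
    out=[]
    oy,ox=np.nonzero(org)
    for i in range(1,n):
        if lo<st[i,4]<500 and .6<st[i,2]/st[i,3]<1.6:
            p=onz(c,ce[i],ztop); 
            Q=np.array([onz(c,(x,y),20)[:2] for x,y in zip(ox,oy) if np.hypot(x-ce[i][0],y-ce[i][1])<90])
            if len(Q)==0: continue
            d=np.linalg.norm(Q-p[:2],axis=1);Q=Q[(d<75)]
            if len(Q)<8: continue
            q=Q.mean(0)-p[:2]
            out.append((ce[i],st[i,4],p,q,np.degrees(np.arctan2(q[1],q[0])),len(Q)))
    return out
E
python3 - <<'E'
from h import *
np.set_printoptions(precision=1,suppress=True)
w=grab("wrist","w3.png");s=env.state();print(s["eef_pos"],s["opening"])
for o in clamps(w):print(*o)
t=grab("top");print("top")
for o in clamps(t,24,6):print(*o)
E
```

```text
[ 500.3 -314.3  249.8] 0.798468494394407
top
```

View pics/w3.png

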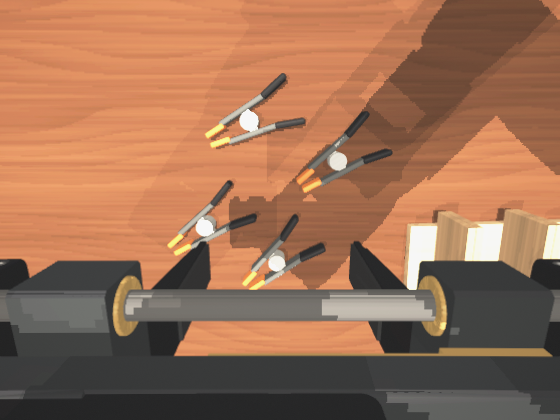

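```bash
cat >> h.py <<'E'
def clamps(c,ztop=24,r=9):
    im=c["color"].astype(int);mx=im.max(2);mn=im.min(2)
    wh=((mn>150)&(mx-mn<45)).astype(np.uint8); bk=(mx<70)&(mx-mn<22)
    n,l,st,ce=cv2.connectedComponentsWithStats(wh); out=[]
    by,bx=np.nonzero(bk)
    for i in range(1,n):
        p=onz(c,ce[i],ztop)
        if not(.6<st[i,2]/st[i,3]<1.7 and 4<st[i,4]<900 and p[1]<-120 and p[0]>250):continue
        m=np.hypot(bx-ce[i][0],by-ce[i][1])<130
        if m.sum()<5: continue
        Q=np.array([onz(c,(x,y),20)[:2] for x,y in zip(bx[m],by[m])])-p[:2]
        d=np.linalg.norm(Q,axis=1);Q=Q[(d>30)&(d<78)]
        if len(Q)<5: continue
        k,lab,cc=cv2.kmeans(Q.astype(np.float32),2,None,(3,50,.01),5,0)
        u=[v/np.linalg.norm(v) for v in cc]; q=-(u[0]+u[1])
        out.append(dict(px=ce[i],area=st[i,4],p=p,yaw=np.degrees(np.arctan2(q[1],q[0])),handles=cc+p[:2],half=np.degrees(np.arccos(np.clip(u[0]@u[1],-1,1)))/2,n=len(Q)))
    return out
E
python3 - <<'E'
from h import *
np.set_printoptions(precision=1,suppress=True)
w=grab("wrist");print(w["color"][121,248],w["color"][80,280],w["color"][120,300],w["color"][160,338])
for o in clamps(w):print(o)
t=grab("top");print("top")
for o in clamps(t,24):print(o)
E
```

```text
[247 247 247] [70 68 65] [99 96 91] [234 230 218]
{'px': array([246.4, 120.1]), 'area': np.int32(761), 'p': array([ 423.6, -352.7,   24. ]), 'yaw': np.float32(-68.30731), 'handles': array([[ 385.8, -319.2],
       [ 428.5, -297.3]]), 'half': np.float32(26.734627), 'n': 84}
{'px': array([338.2, 141.6]), 'area': np.int32(26), 'p': array([ 449.2, -239.8,   24. ]), 'yaw': np.float32(-71.52612), 'handles': array([[ 466.2, -190.8],
       [ 421.6, -221.2]]), 'half': np.float32(37.58136), 'n': 345}
{'px': array([336.6, 160.4]), 'area': np.int32(269), 'p': array([ 472.3, -240.7,   24. ]), 'yaw': np.float32(-52.997375), 'handles': array([[ 466.2, -190.8],
       [ 426.9, -221.4]]), 'half': np.float32(29.945084), 'n': 446}
{'px': array([202.3, 226.2]), 'area': np.int32(621), 'p': array([ 558.4, -414.2,   24. ]), 'yaw': np.float32(-135.54971), 'handles': array([[ 613.7, -428.6],
       [ 546.7, -365.2]]), 'half': np.float32(58.996246), 'n': 1086}
{'px': array([274.8, 264.9]), 'area': np.int32(334), 'p': array([ 613.6, -318.8,   24. ]), 'yaw': np.float32(-5.5992317), 'handles': array([[ 578.2, -285.5],
       [ 551.3, -357.9]]), 'half': np.float32(37.70153), 'n': 523}
{'px': array([257.9, 263.8]), 'area': np.int32(71), 'p': array([ 611.9, -341.8,   24. ]), 'yaw': np.float32(1.125526), 'handles': array([[ 578.5, -291.3],
       [ 583. , -389.5]]), 'half': np.float32(57.612484), 'n': 732}
{'px': array([115.1, 306.9]), 'area': np.int32(8), 'p': array([ 676.8, -543.5,   24. ]), 'yaw': np.float32(106.472466), 'handles': array([[ 630.4, -557.9],
       [ 729.4, -528.7]]), 'half': np.float32(89.22625), 'n': 3261}
{'px': array([132.2, 308.5]), 'area': np.int32(44), 'p': array([ 679.4, -519.9,   24. ]), 'yaw': np.float32(105.86626), 'handles': array([[ 728.5, -508.7],
       [ 636.5, -534.6]]), 'half': np.float32(87.01843), 'n': 3586}
top
```

```bash
cat >> h.py <<'E'
def clamps2(c,pts,rowmax=250):
    """pts: per clamp handle tips a,b and jaw tips e,f pixels -> pivot seed; refine pivot + handles"""
    im=c["color"].astype(int);mx=im.max(2);mn=im.min(2);yy,xx=np.mgrid[:420,:560]
    for name,a,b,e,f in pts:
        A,B,E,F=[onz(c,p,18)[:2] for p in (a,b,e,f)]
        ax=(E+F)/2-(A+B)/2
        print(name,"handles",A,B,"jaws",E,F,"yaw",np.degrees(np.arctan2(ax[1],ax[0])),"L",np.linalg.norm(ax),"W",np.linalg.norm(A-B))
E
python3 - <<'E'
from h import *
np.set_printoptions(precision=1,suppress=True)
w=grab("wrist")
clamps2(w,[("c4",(284,76),(304,121),(207,134),(212,145)),("c3",(367,114),(391,152),(299,181),(305,188)),("c2",(231,183),(256,216),(170,246),(177,252)),("c1",(296,217),(324,246),(246,284),(252,289))])
for p in [(249,121),(338,161),(205,228),(277,262)]: print(onz(w,p,24))
t=grab("top")
print([tri(w,a,t,b) for a,b in [((249,121),(428.5,241.5)),((338,161),(390,226)),((205,228),(446,196.5)),((277,262),(413,180.5))]])
E
```

```text
c4 handles [ 372.9 -306.9] [ 424.6 -281.9] jaws [ 440.4 -402.6] [ 453.8 -397.1] yaw -65.37241104266874 L 116.00914471658501 W 57.46930649295481
c3 handles [ 416.4 -204.7] [ 462.4 -171.2] jaws [ 499.4 -286.9] [ 508.6 -279. ] yaw -55.79944091425364 L 114.88700985106651 W 56.90397710952177
c2 handles [ 502. -375.] [ 546.3 -343.3] jaws [ 588.6 -460.9] [ 597.3 -452.1] yaw -54.76991376911984 L 119.16806304213937 W 54.37367527107605
c1 handles [ 547.6 -290.2] [ 588.5 -251.5] jaws [ 645.1 -359. ] [ 652.8 -350.8] yaw -46.108738549836424 L 116.63491690247797 W 56.254662069134504
[ 424.8 -349.4   24. ]
[ 473.1 -238.7   24. ]
[ 561.1 -410.6   24. ]
[ 609.4 -315.5   24. ]
[(array([ 422.6, -350.7,   28.1]), np.float64(5.4944243218925175)), (array([ 470.1, -240.7,   33.9]), np.float64(4.056017287480135)), (array([ 546.3, -399.7,   73.1]), np.float64(0.9521401935423062)), (array([ 604.2, -315.9,   38. ]), np.float64(1.6553349701493478))]
```

The w3 picture shows pivots at (249,121) c4, (338,161) c3, (205,228) c2 and (277,262) c1, all jaws-away. I'm going to c3 first.

Emit:
carry_out(
  motion=[
    [19.3,40.3,0,0,0],
    [19.3,40.3,0,0,0],
    [19.3,40.3,0,0,0],
    [0,0,0,8,0],
    [0,0,22,8,0],
    [0,0,22,8,0],
    [0,0,22,8,0],
    [0,0,22,8,0],
    [0,0,22,8,0],
    [0,0,20,7.8,0],
    [0,0,0,0,0],
    [0,0,0,0,0],
  ],
)

```text
t: 13.65
eef_pos: [442.5, -193.5, 120.1]
tcp_rot: [3.142, -0.0, 2.172]
ft_force: [0.7, 0.1, 0.4]
opening: 1.005
grip_force: 0.0
```

```bash
python3 - <<'E'
from h import *
np.set_printoptions(precision=1,suppress=True)
s=env.state();print(s["eef_pos"],np.degrees(s["tcp_rot"]),s["opening"])
w=grab("wrist","w4.png")
E
```

```text
[ 442.5 -193.5  120.1] [180.   -0.  124.4] 1.0046511283364967
```

View pics/w4.png

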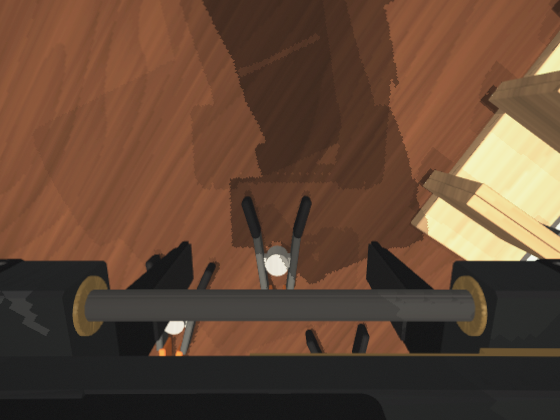

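The clamp is centred between the open fingers: handle tips at (247,200) and (305,200), pivot at (276,265).

```bash
cat >> h.py <<'E'
def intool(c,px,z,s):
    X=onz(c,px,z); return rot(s).T@(X-s["eef_pos"])
E
python3 - <<'E'
from h import *
np.set_printoptions(precision=1,suppress=True)
s=env.state();w=grab("wrist")
for p,z in [((247,199),20),((305,199),20),((276,265),24),((253,236),20),((300,236),20),((188,243),112),((372,243),112)]: print(p,intool(w,p,z,s))
E
```

```text
(247, 199) [  7.2 -28.1 100.5]
(305, 199) [  7.2  24.7 100.6]
(276, 265) [-55.9  -1.9  96.6]
(253, 236) [-28.3 -23.4 100.6]
(300, 236) [-28.3  20.7 100.6]
(188, 243) [ -2.3 -58.3   8.5]
(372, 243) [-2.4 61.8  8.6]
```

Emit:
carry_out(
  motion=[
    [0,-2,28,0,0],
    [0,0,28,0,0],
    [0,0,26,0,0],
    [0,0,14,0,0],
    [0,0,7,0,0],
    [0,0,4,0,0],
    [0,0,2,0,0],
    [0,0,0,0,0],
  ],
)

```text
t: 14.55
eef_pos: [440.9, -195.0, 11.2]
tcp_rot: [3.141, 0.001, 2.168]
ft_force: [-0.4, 0.5, 0.0]
opening: 1.0
grip_force: 0.0
```

Emit:
carry_out(
  motion=[
    [0,0,0,0,0.35],
    [0,0,0,0,0.5],
    [0,0,0,0,0.6],
    [0,0,0,0,0.7],
    [0,0,0,0,0.8],
    [0,0,0,0,0.8],
    [0,0,0,0,0.8],
    [0,0,0,0,0.8],
  ],
)

```text
t: 15.35
eef_pos: [440.6, -194.8, 10.7]
tcp_rot: [3.142, -0.0, 2.167]
ft_force: [-0.8, 1.1, -0.3]
opening: 0.385
grip_force: 0.0
```

Emit:
carry_out(
  motion=[
    [0,0,0,0,0.8],
    [0,0,0,0,0.8],
    [0,0,0,0,0.8],
    [0,0,0,0,0.8],
    [0,0,0,0,0.8],
    [0,0,0,0,0.8],
  ],
)

```text
t: 15.95
eef_pos: [440.6, -194.8, 10.7]
tcp_rot: [3.141, 0.0, 2.167]
ft_force: [-0.0, -0.2, 1.0]
opening: 0.2
grip_force: 0.0
```

```bash
python3 - <<'E'
from h import *
w=grab("wrist","w5.png")
E
```

```text
(no output)
```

View pics/w5.png

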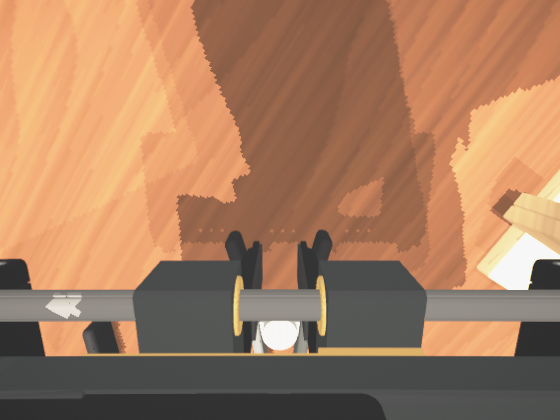

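The fingers have closed above the handles: handle tips at (235,245) and (323,245) lie outside the fingertips. The real fingertips must stand well above the nominal ones. I'll open and feel for the bench.

Emit:
carry_out(
  motion=[
    [0,0,0,0,0.3],
    [0,0,0,0,0],
    [0,0,0,0,0],
    [0,0,0,0,0],
    [0,0,0,0,0],
    [0,0,0,0,0],
    [0,0,0,0,0],
    [0,0,0,0,0],
    [0,0,0,0,0],
    [0,0,4,0,0],
    [0,0,0,0,0],
  ],
)

```text
t: 17.1
eef_pos: [440.4, -194.7, 6.3]
tcp_rot: [-3.141, -0.001, 2.167]
ft_force: [-0.6, -0.5, -0.6]
opening: 0.995
grip_force: 0.0
```

Emit:
carry_out(
  motion=[
    [0,0,4,0,0],
    [0,0,4,0,0],
    [0,0,0,0,0],
  ],
)

```text
t: 17.4
eef_pos: [440.3, -194.7, -1.9]
tcp_rot: [-3.141, -0.001, 2.167]
ft_force: [0.4, -0.2, -0.3]
opening: 1.002
grip_force: 0.0
```

Emit:
carry_out(
  motion=[
    [0,0,3,0,0],
    [0,0,0,0,0],
  ],
)

```text
t: 17.6
eef_pos: [440.5, -194.8, -4.6]
tcp_rot: [-3.142, -0.0, 2.167]
ft_force: [-0.9, 0.8, 0.6]
opening: 0.998
grip_force: 0.0
```

Emit:
carry_out(
  motion=[
    [0,0,3,0,0],
    [0,0,0,0,0],
  ],
)

```text
t: 17.8
eef_pos: [440.5, -194.8, -7.6]
tcp_rot: [-3.142, -0.0, 2.167]
ft_force: [-0.5, 0.7, -0.1]
opening: 0.997
grip_force: 0.0
```

Emit:
carry_out(
  motion=[
    [0,0,3,0,0],
    [0,0,3,0,0],
    [0,0,0,0,0],
  ],
)

```text
t: 18.1
eef_pos: [440.4, -194.8, -13.7]
tcp_rot: [-3.141, -0.001, 2.167]
ft_force: [-1.0, 0.5, -0.3]
opening: 0.999
grip_force: 0.0
```

Emit:
carry_out(
  motion=[
    [0,0,2,0,0],
    [0,0,2,0,0],
    [0,0,0,0,0],
  ],
)

```text
t: 18.4
eef_pos: [440.5, -194.8, -17.5]
tcp_rot: [-3.142, -0.0, 2.167]
ft_force: [0.1, 0.2, 1.1]
opening: 0.997
grip_force: 0.0
```

Emit:
carry_out(
  motion=[
    [0,0,2,0,0],
    [0,0,0,0,0],
  ],
)

```text
t: 18.6
eef_pos: [440.5, -194.8, -19.4]
tcp_rot: [3.142, -0.0, 2.167]
ft_force: [0.0, -1.0, 0.7]
opening: 1.002
grip_force: 0.0
```

Emit:
carry_out(
  motion=[
    [0,0,2,0,0],
    [0,0,0,0,0],
  ],
)

```text
t: 18.8
eef_pos: [440.5, -194.8, -21.5]
tcp_rot: [-3.142, -0.0, 2.167]
ft_force: [0.9, -0.9, 0.2]
opening: 1.002
grip_force: 0.0
```

Emit:
carry_out(
  motion=[
    [0,0,1.5,0,0],
    [0,0,0,0,0],
  ],
)

```text
t: 19.0
eef_pos: [440.5, -194.8, -22.9]
tcp_rot: [3.142, -0.0, 2.167]
ft_force: [-0.5, 0.0, 0.5]
opening: 1.0
grip_force: 0.0
```

Emit:
carry_out(
  motion=[
    [0,0,1.5,0,0],
    [0,0,0,0,0],
  ],
)

```text
t: 19.2
eef_pos: [440.5, -194.8, -24.4]
tcp_rot: [3.142, -0.0, 2.167]
ft_force: [0.2, 0.5, 0.1]
opening: 0.997
grip_force: 0.0
```

Emit:
carry_out(
  motion=[
    [0,0,1,0,0],
    [0,0,0,0,0],
  ],
)

```text
t: 19.4
eef_pos: [440.6, -194.8, -25.4]
tcp_rot: [3.142, -0.0, 2.167]
ft_force: [-0.3, -0.4, -0.1]
opening: 0.998
grip_force: 0.0
```

Emit:
carry_out(
  motion=[
    [0,0,1,0,0],
    [0,0,0,0,0],
  ],
)

```text
t: 19.6
eef_pos: [440.5, -194.8, -26.4]
tcp_rot: [3.142, -0.0, 2.167]
ft_force: [-0.9, 0.6, -0.7]
opening: 1.0
grip_force: 0.0
```

Emit:
carry_out(
  motion=[
    [0,0,1,0,0],
    [0,0,0,0,0],
  ],
)

```text
t: 19.8
eef_pos: [440.5, -194.8, -27.4]
tcp_rot: [3.142, -0.0, 2.167]
ft_force: [0.0, 0.2, -1.4]
opening: 0.998
grip_force: 0.0
```

Emit:
carry_out(
  motion=[
    [0,0,1,0,0],
    [0,0,0,0,0],
  ],
)

```text
t: 20.0
eef_pos: [440.5, -194.8, -28.4]
tcp_rot: [3.142, -0.0, 2.167]
ft_force: [0.2, -0.1, -0.2]
opening: 1.0
grip_force: 0.0
```

Emit:
carry_out(
  motion=[
    [0,0,0,0,0.3],
    [0,0,0,0,0.4],
    [0,0,0,0,0.5],
    [0,0,0,0,0.6],
    [0,0,0,0,0.7],
    [0,0,0,0,0.7],
    [0,0,0,0,0.7],
    [0,0,0,0,0.7],
    [0,0,0,0,0.7],
    [0,0,0,0,0.7],
    [0,0,0,0,0.7],
  ],
)

```text
t: 21.1
eef_pos: [440.6, -194.9, -28.3]
tcp_rot: [3.141, 0.0, 2.167]
ft_force: [0.7, 0.9, 0.4]
opening: 0.31
grip_force: 30.0
```

```bash
python3 - <<'E'
from h import *
s=env.state();print(s["eef_pos"],s["ft_force"],s["opening"],s["grip_force"])
w=grab("wrist")
cv2.imwrite("pics/w6.png",w["color"][180:380,120:440][:,:,::-1])
E
```

```text
[ 440.62816482 -194.85405699  -28.27454818] [0.74906643 0.94069272 0.44551904] 0.31037881261312145 29.98829483985901
```

View pics/w6.png

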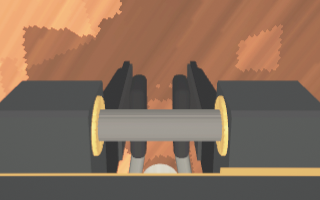

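The clamp is held at the stop (29.5 mm, 30 N) with its handles parallel between the fingers. I'm lifting it and carrying it to pair 2.

Emit:
carry_out(
  motion=[
    [0,0,-20,0,0.8],
    [0,0,-45,0,0.8],
    [0,0,-45,-8.2,0.8],
    [0,0,-45,-8.2,0.8],
    [0,0,0,-8.2,0.8],
    [0,0,0,-8.2,0.8],
    [0,0,0,-8.2,0.8],
    [0,0,0,-8.2,0.8],
    [0,0,0,-8.2,0.8],
    [0,0,0,0,0.8],
  ],
)

```text
t: 22.15
eef_pos: [440.3, -194.7, 126.5]
tcp_rot: [3.141, -0.0, -3.112]
ft_force: [0.6, -1.0, -2.1]
opening: 0.312
grip_force: 30.0
```

Emit:
carry_out(
  motion=[
    [4.1,30,0,0,0.8],
    [4.1,42,0,0,0.8],
    [4.1,42,0,0,0.8],
    [4.1,42,0,0,0.8],
    [4.1,42,0,0,0.8],
    [4.1,42,0,0,0.8],
    [4.4,33.6,0,0,0.8],
    [0,0,0,0,0.8],
    [0,0,0,0,0.8],
  ],
)

```text
t: 23.05
eef_pos: [403.9, 78.2, 126.7]
tcp_rot: [-3.142, 0.0, -3.115]
ft_force: [0.4, 0.9, -1.3]
opening: 0.311
grip_force: 30.0
```

```bash
python3 - <<'E'
from h import *
np.set_printoptions(precision=1,suppress=True)
s=env.state();print(s["eef_pos"],np.degrees(s["tcp_rot"]),s["opening"],s["grip_force"])
w=grab("wrist","w7.png")
# where do the pair fronts project & horizontal gradient check around rows
for n,p in dict(p1=(531.7,169.4),p2=(534.2,81.4),p3=(536.6,-6.6),p4=(539.1,-94.6)).items(): print(n,proj(w,[[*p,91]]))
E
```

```text
[403.9  78.2 126.7] [-180.     0.  -178.5] 0.31062864176056315 29.98639225959778
p1 [[384.5 376.7]]
p2 [[277.8 376.8]]
p3 [[171.  377.1]]
p4 [[ 63.7 377.8]]
```

View pics/w7.png

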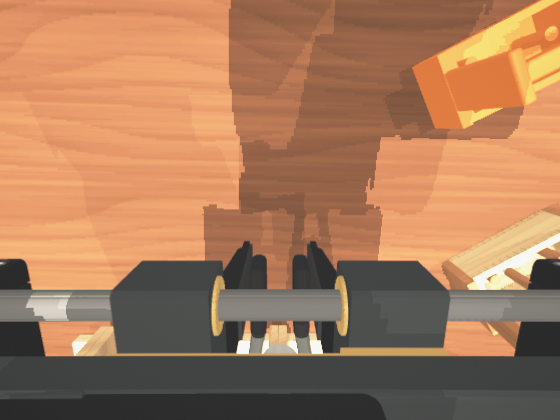

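The clamp (handles at columns 258 and 301) is in line with pair 2 (seen at about (278,335)). Now I lower it and insert.

Emit:
carry_out(
  motion=[
    [0,0,40,0,0.8],
    [0,0,40,0,0.8],
    [0,0,25,0,0.8],
    [0,0,8.5,0,0.8],
    [0,0,0,0,0.8],
  ],
)

```text
t: 23.6
eef_pos: [403.9, 77.0, 12.6]
tcp_rot: [3.142, -0.002, -3.116]
ft_force: [0.5, 0.5, -1.1]
opening: 0.307
grip_force: 30.0
```

Emit:
carry_out(
  motion=[
    [-6,0,0,0,0.8],
    [-6,0,0,0,0.8],
    [-6,0,0,0,0.8],
    [-6,0,0,0,0.8],
    [0,0,0,0,0.8],
  ],
)

```text
t: 24.1
eef_pos: [429.2, 78.6, 13.6]
tcp_rot: [3.142, 0.002, -3.114]
ft_force: [0.6, 0.2, -0.5]
opening: 0.312
grip_force: 30.0
```

Emit:
carry_out(
  motion=[
    [-6,0,0,0,0.8],
    [-5,0,0,0,0.8],
    [-5,0,0,0,0.8],
    [0,0,0,0,0.8],
  ],
)

```text
t: 24.5
eef_pos: [444.8, 79.0, 13.2]
tcp_rot: [3.142, 0.001, -3.114]
ft_force: [-0.1, -0.2, -1.1]
opening: 0.309
grip_force: 30.0
```

Emit:
carry_out(
  motion=[
    [0,0,0,0,0.6],
    [0,0,0,0,0.5],
    [0,0,0,0,0.4],
    [0,0,0,0,0.3],
    [0,0,0,0,0.3],
    [0,0,0,0,0.3],
    [0,0,0,0,0.3],
    [0,0,0,0,0.3],
  ],
)

```text
t: 25.3
eef_pos: [444.0, 79.0, 13.2]
tcp_rot: [3.142, 0.0, -3.114]
ft_force: [-0.6, 0.1, 0.8]
opening: 0.701
grip_force: 0.0
```

Emit:
carry_out(
  motion=[
    [0,0,-10,0,0.3],
    [0,0,-40,0,0.3],
    [0,0,-45,0,0.3],
    [0,0,-45,0,0.2],
    [0,0,-45,0,0.2],
    [0,0,-45,0,0.2],
    [0,0,-6,0,0.2],
    [0,0,0,0,0.2],
  ],
)

```text
t: 26.1
eef_pos: [444.1, 79.0, 250.7]
tcp_rot: [3.142, 0.003, -3.114]
ft_force: [-0.0, -0.3, -0.0]
opening: 0.798
grip_force: 0.0
```

```bash
cat >> h.py <<'E'
def discs(c,ztop,near=None):
    """bright grey-white round pivots: centroid on plane ztop"""
    im=c["color"].astype(int);mx=im.max(2);mn=im.min(2)
    m=((mn>195)&(mx-mn<25)).astype(np.uint8);m=cv2.morphologyEx(m,cv2.MORPH_OPEN,np.ones((3,3),np.uint8))
    n,l,st,ce=cv2.connectedComponentsWithStats(m)
    return [(ce[i].round(1),st[i,4],onz(c,ce[i],ztop)) for i in range(1,n) if st[i,4]>5]
E
python3 - <<'E'
from h import *
np.set_printoptions(precision=1,suppress=True)
w=grab("wrist");s=grab("scene")
cv2.imwrite("pics/s8.png",s["color"][...,::-1])
print(env.state()["eef_pos"],"expect pivot px",proj(w,[[500,80.5,65]]),proj(s,[[500,80.5,65]]))
for d in discs(w,65.5):print(d)
print("scene");
for d in discs(s,24):print(d)
E
```

```text
[443.3  78.9 248.4] expect pivot px [[278.4 233.8]] [[274.3 218.9]]
(array([244.2, 273.9]), np.int32(511), array([553.3,  39.5,  65.5]))
(array([170.9, 263.4]), np.int32(19), array([541.7, -50.6,  65.5]))
(array([307.8, 280.6]), np.int32(371), array([560.3, 118.9,  65.5]))
(array([362.5, 323. ]), np.int32(24), array([618.2, 192.5,  65.5]))
(array([192.2, 335.4]), np.int32(187), array([642.4, -28.4,  65.5]))
(array([243.5, 335.1]), np.int32(726), array([640.2,  38.6,  65.5]))
(array([338.3, 335.8]), np.int32(78), array([637.9, 162.6,  65.5]))
(array([350.3, 349. ]), np.int32(148), array([657.4, 179.8,  65.5]))
scene
(array([288.7,   4.6]), np.int32(102), array([-661.,  851.,   24.]))
(array([320.7,  34.7]), np.int32(1125), array([-328.1,  818. ,   24. ]))
(array([187.3,  35.5]), np.int32(112), array([-652.6,  292. ,   24. ]))
(array([ 24.7, 251.9]), np.int32(496), array([ 196.6, -596.2,   24. ]))
(array([335.1, 252.6]), np.int32(27), array([664.5, 181.4,  24. ]))
(array([283.9, 282.5]), np.int32(373), array([670.3,   8.8,  24. ]))
(array([125.6, 273. ]), np.int32(25), array([ 421. , -352.1,   24. ]))
(array([250.1, 302. ]), np.int32(70), array([673.8, -96.6,  24. ]))
(array([319.1, 310.4]), np.int32(42), array([786.9,  44.1,  24. ]))
(array([120.1, 323.6]), np.int32(36), array([ 557.4, -414.3,   24. ]))
(array([161.8, 322.5]), np.int32(37), array([ 608.9, -318.7,   24. ]))
```

```bash
cat >> h.py <<'E'
def darks(c,z,rows=(0,255),lo=40,th=80):
    im=c["color"].astype(int);mx=im.max(2);mn=im.min(2)
    m=((mx<th)&(mx-mn<20)).astype(np.uint8);m[rows[1]:]=0;m[:rows[0]]=0
    n,l,st,ce=cv2.connectedComponentsWithStats(m);out=[]
    for i in range(1,n):
        if st[i,4]>=lo:
            X=np.array([onz(c,(x,y),z)[:2] for y,x in np.argwhere(l==i)[::3]]);mu=X.mean(0);u,S,v=np.linalg.svd(X-mu,full_matrices=False)
            ln=np.ptp((X-mu)@v[0]);a=np.degrees(np.arctan2(v[0][1],v[0][0]))
            out.append((ce[i].round(0),st[i,4],mu,round(ln),round((a+90)%180-90,1)))
    return out
E
python3 - <<'E'
from h import *
np.set_printoptions(precision=1,suppress=True,linewidth=150)
w=grab("wrist")
for d in darks(w,62): print(*d)
print(w["color"][220:250:5,278].tolist()); print(proj(w,[[445,104,62],[445,54,62],[500,80,65]]))
E
```

```text
[294. 200.] 235 [456.4  97.4] 40 -6.4
[262. 200.] 232 [457.5  60.7] 39 10.5
[359. 249.] 190 [515.8 178.8] 29 68.1
[200. 249.] 182 [521.  -14.1] 25 -66.4
[  7. 251.] 78 [ 529.4 -248. ] 19 -67.6
[[93, 62, 45], [114, 106, 97], [125, 121, 112], [189, 182, 168], [189, 183, 168], [189, 182, 167]]
[[299.8 190.6]
 [256.9 189.4]
 [278.  235.7]]
```

Clamp on pair 2: its handles are at (456,97) and (457,61), spread 17°, so it is gripping. Next is clamp4.

Emit:
carry_out(
  motion=[
    [6.1,-42,0,0,0],
    [6.1,-42,0,0,0],
    [6.1,-42,0,0,0],
    [6.1,-42,0,0,0],
    [6.1,-42,0,0,0],
    [6.1,-42,0,0,0],
    [6.1,-42,0,0,0],
    [6.1,-42,0,0,0],
    [6.1,-42,0,0,0],
  ],
)

```text
t: 27.15
eef_pos: [398.6, -301.9, 247.6]
tcp_rot: [3.139, -0.002, -3.114]
ft_force: [1.2, -0.2, 0.0]
opening: 1.003
grip_force: 0.0
```

Emit:
carry_out(
  motion=[
    [0,0,0,8.4,0],
    [0,0,0,8.4,0],
    [0,0,22,8.4,0],
    [0,0,22,8.4,0],
    [0,0,22,8.4,0],
    [0,0,22,8.4,0],
    [0,0,22,8.4,0],
    [0,0,20,8.4,0],
    [0,0,0,0,0],
    [0,0,0,0,0],
  ],
)

```text
t: 28.15
eef_pos: [399.2, -300.1, 118.6]
tcp_rot: [-3.141, -0.002, 2.001]
ft_force: [0.5, -0.7, -0.3]
opening: 0.997
grip_force: 0.0
```

```bash
cat >> h.py <<'E'
def handles():
    s=env.state();w=grab("wrist");R=rot(s);print("tcp",s["eef_pos"],"yaw",np.degrees(s["tcp_rot"][2]))
    H=[]
    for px,a,mu,ln,an in darks(w,18,(100,258)):
        q=R.T@(np.array([*mu,18])-s["eef_pos"]); ra=(np.degrees(np.arctan2(R[1,0],R[0,0]))-an+90)%180-90
        print(px,a,"tool xy",q[:2],"len",ln,"tool angle",round(ra,1))
    for d in discs(w,24): 
        if d[0][1]<290: print("disc",d[0],d[1],(R.T@(d[2]-s["eef_pos"]))[:2])
E
python3 - <<'E'
from h import *
np.set_printoptions(precision=1,suppress=True)
handles()
E
```

```text
tcp [ 399.2 -300.1  118.6] yaw 114.62976458156089
[253. 219.] 418 tool xy [-11.1 -23.1] len 40 tool angle -14.7
[304. 218.] 411 tool xy [-10.8  23.7] len 39 tool angle 13.7
[477. 249.] 228 tool xy [-41.  187.8] len 18 tool angle -11.5
[180. 251.] 266 tool xy [-43.4 -92.8] len 26 tool angle 66.2
[378. 251.] 276 tool xy [-43.4  94.7] len 26 tool angle -68.5
disc [548.5 104.1] 989 [ 88.8 223.8]
disc [278.5 266.2] 443 [-55.9   0.4]
```

Emit:
carry_out(
  motion=[
    [0,0,40,0,0],
    [0,0,40,0,0],
    [0,0,35,0,0],
    [0,0,20,0,0],
    [0,0,9,0,0],
    [0,0,2.5,0,0],
    [0,0,0,0,0],
  ],
)

```text
t: 28.9
eef_pos: [399.9, -300.8, -26.5]
tcp_rot: [3.141, 0.001, 1.997]
ft_force: [-0.5, 0.4, 0.9]
opening: 1.003
grip_force: 0.0
```

Emit:
carry_out(
  motion=[
    [0,0,0,0,0.3],
    [0,0,0,0,0.4],
    [0,0,0,0,0.5],
    [0,0,0,0,0.6],
    [0,0,0,0,0.7],
    [0,0,0,0,0.8],
    [0,0,0,0,0.8],
    [0,0,0,0,0.8],
    [0,0,0,0,0.8],
    [0,0,0,0,0.8],
    [0,0,0,0,0.8],
  ],
)

```text
t: 30.0
eef_pos: [399.6, -300.5, -27.0]
tcp_rot: [3.141, 0.0, 1.996]
ft_force: [-0.6, 0.2, 6.3]
opening: 0.306
grip_force: 30.0
```

Emit:
carry_out(
  motion=[
    [0,0,-15,0,0.8],
    [0,0,-45,0,0.8],
    [0,0,-45,-8.2,0.8],
    [0,0,-45,-8.4,0.8],
    [0,0,0,-8.4,0.8],
    [0,0,0,-8.4,0.8],
    [0,0,0,-8.4,0.8],
    [0,0,0,-8.4,0.8],
    [0,0,0,-8.4,0.8],
    [0,0,0,-8.4,0.8],
    [0,0,0,0,0.8],
  ],
)

```text
t: 31.1
eef_pos: [399.4, -300.3, 122.5]
tcp_rot: [3.141, -0.0, -3.115]
ft_force: [-0.6, -0.3, -1.0]
opening: 0.308
grip_force: 30.0
```

Emit:
carry_out(
  motion=[
    [-2,30,0,0,0.8],
    [-2,40,0,0,0.8],
    [-2,40,0,0,0.8],
    [-2,40,0,0,0.8],
    [-2,40,0,0,0.8],
    [-2,40,0,0,0.8],
    [-2,40,0,0,0.8],
    [-1.5,20,0,0,0.8],
    [0,0,0,0,0.8],
    [0,0,0,0,0.8],
  ],
)

```text
t: 32.1
eef_pos: [408.1, -10.0, 122.7]
tcp_rot: [-3.142, 0.0, -3.119]
ft_force: [-0.2, -0.5, -1.7]
opening: 0.31
grip_force: 30.0
```

```bash
python3 - <<'E'
from h import *
np.set_printoptions(precision=1,suppress=True)
handles()
E
```

```text
tcp [408.1 -10.  122.7] yaw -178.71402597266706
[244. 251.] 206 tool xy [-46.4 -33.2] len 21 tool angle 49.0
[315. 251.] 202 tool xy [-46.5  34.8] len 22 tool angle -48.3
[354. 254.] 80 tool xy [-48.8  72.9] len 12 tool angle -49.8
[403. 254.] 95 tool xy [-49.1 120.4] len 13 tool angle -68.1
```

Emit:
carry_out(
  motion=[
    [0,0,40,0,0.8],
    [0,0,40,0,0.8],
    [0,0,22,0,0.8],
    [0,0,6.5,0,0.8],
    [0,0,0,0,0.8],
  ],
)

```text
t: 32.65
eef_pos: [407.9, -10.8, 13.8]
tcp_rot: [3.141, -0.002, -3.12]
ft_force: [0.5, 0.4, -1.1]
opening: 0.31
grip_force: 30.0
```

Emit:
carry_out(
  motion=[
    [-6,0,0,0,0.8],
    [-6,0,0,0,0.8],
    [-6,0,0,0,0.8],
    [-6,0,0,0,0.8],
    [0,0,0,0,0.8],
  ],
)

```text
t: 33.15
eef_pos: [433.2, -9.5, 14.6]
tcp_rot: [-3.141, 0.002, -3.117]
ft_force: [-0.1, -0.6, -0.4]
opening: 0.309
grip_force: 30.0
```

Emit:
carry_out(
  motion=[
    [-6,0,0,0,0.8],
    [-5,0,0,0,0.8],
    [-4,0,0,0,0.8],
    [0,0,0,0,0.8],
  ],
)

```text
t: 33.55
eef_pos: [447.6, -9.2, 14.2]
tcp_rot: [3.142, 0.0, -3.117]
ft_force: [0.8, 0.2, -2.3]
opening: 0.313
grip_force: 30.0
```

Emit:
carry_out(
  motion=[
    [0,0,0,0,0.6],
    [0,0,0,0,0.5],
    [0,0,0,0,0.4],
    [0,0,0,0,0.3],
    [0,0,0,0,0.3],
    [0,0,0,0,0.3],
    [0,0,0,0,0.3],
    [0,0,0,0,0.3],
  ],
)

```text
t: 34.35
eef_pos: [447.1, -9.2, 14.3]
tcp_rot: [3.142, 0.0, -3.118]
ft_force: [-0.4, 0.4, -0.1]
opening: 0.7
grip_force: 0.0
```

Emit:
carry_out(
  motion=[
    [0,0,-10,0,0.3],
    [0,0,-40,0,0.3],
    [0,0,-45,0,0.3],
    [0,0,-45,0,0.2],
    [0,0,-45,0,0.2],
    [0,0,-45,0,0.2],
    [0,0,-6,0,0.2],
    [0,0,0,0,0.2],
  ],
)

```text
t: 35.15
eef_pos: [447.1, -9.2, 251.7]
tcp_rot: [-3.141, 0.003, -3.117]
ft_force: [-0.2, 0.3, -0.8]
opening: 0.797
grip_force: 0.0
```

```bash
python3 - <<'E'
from h import *
np.set_printoptions(precision=1,suppress=True,linewidth=150)
w=grab("wrist")
for d in darks(w,62): print(*d)
s=grab("scene")
for d in discs(s,24):
  if d[2][1]<-200: print(d)
E
```

```text
[294. 197.] 228 [458.8   9.3] 39 -8.2
[335. 205.] 317 [466.9  58.8] 91 3.4
[366. 200.] 328 [460.   94.6] 57 -8.6
[263. 198.] 221 [460.5 -27.4] 39 11.3
[  3. 218.] 97 [ 492.  -336.7] 23 -32.9
[359. 249.] 189 [521.9  90.9] 25 68.1
[200. 249.] 180 [ 526.9 -104.2] 26 -65.5
[ 24. 250.] 154 [ 532.3 -319.3] 42 -71.1
[ 72. 250.] 86 [ 531.6 -260.5] 20 -57.2
(array([ 25., 252.]), np.int32(469), array([ 197.3, -595.3,   24. ]))
(array([120.1, 323.6]), np.int32(36), array([ 557.4, -414.3,   24. ]))
(array([161.8, 322.5]), np.int32(37), array([ 608.9, -318.7,   24. ]))
```

Emit:
carry_out(
  motion=[
    [-16.6,-38.6,0,0,0.16],
    [-16.6,-38.6,0,0,0.16],
    [-16.6,-38.6,0,0,0.16],
    [-16.6,-38.6,0,0,0.16],
    [-16.6,-38.6,0,0,0.16],
    [-16.6,-38.6,0,0,0.16],
    [-16.6,-38.6,0,0,0.16],
    [0,0,0,0,0.16],
  ],
)

```text
t: 36.05
eef_pos: [570.2, -280.3, 246.7]
tcp_rot: [3.14, -0.003, -3.12]
ft_force: [-1.3, 0.7, -0.7]
opening: 0.84
grip_force: 0.0
```

Emit:
carry_out(
  motion=[
    [0,0,22,7.9,0.16],
    [0,0,22,7.9,0.16],
    [0,0,22,7.9,0.16],
    [0,0,22,7.9,0.16],
    [0,0,22,7.9,0.16],
    [0,0,20,7.9,0.16],
    [0,0,0,0,0.16],
    [0,0,0,0,0.16],
  ],
)

```text
t: 36.85
eef_pos: [569.3, -276.0, 119.5]
tcp_rot: [-3.141, -0.002, 2.343]
ft_force: [0.5, 1.1, 0.1]
opening: 0.839
grip_force: 0.0
```

```bash
python3 - <<'E'
from h import *
np.set_printoptions(precision=1,suppress=True)
handles()
E
```

```text
tcp [ 569.3 -276.   119.5] yaw 134.2256554470921
[535. 132.] 863 tool xy [ 65.8 223. ] len 60 tool angle -51.7
[256. 227.] 591 tool xy [-20.  -20.1] len 59 tool angle -9.4
[303. 228.] 596 tool xy [-21.3  23.7] len 57 tool angle 14.8
[155. 244.] 418 tool xy [ -36.9 -116.5] len 28 tool angle -4.9
[201. 250.] 413 tool xy [-42.4 -73.9] len 37 tool angle 66.0
[363. 251.] 277 tool xy [-43.9  81.7] len 28 tool angle -64.0
disc [555. 105.] 169 [ 87.6 230.4]
disc [511.7 143.6] 751 [ 56.3 200.2]
disc [271.7 269.9] 105 [-60.5  -5.9]
```

Emit:
carry_out(
  motion=[
    [0,2.5,40,2.7,0.16],
    [0,0,40,0,0.16],
    [0,0,35,0,0.16],
    [0,0,20,0,0.16],
    [0,0,9,0,0.16],
    [0,0,3.5,0,0.16],
    [0,0,0,0,0.16],
  ],
)

```text
t: 37.6
eef_pos: [572.0, -275.1, -26.4]
tcp_rot: [3.141, 0.001, 2.292]
ft_force: [0.2, -0.3, -0.6]
opening: 0.843
grip_force: 0.0
```

Emit:
carry_out(
  motion=[
    [0,0,0,0,0.3],
    [0,0,0,0,0.4],
    [0,0,0,0,0.5],
    [0,0,0,0,0.6],
    [0,0,0,0,0.7],
    [0,0,0,0,0.8],
    [0,0,0,0,0.8],
    [0,0,0,0,0.8],
    [0,0,0,0,0.8],
    [0,0,0,0,0.8],
    [0,0,0,0,0.8],
  ],
)

```text
t: 38.7
eef_pos: [572.0, -275.0, -26.3]
tcp_rot: [3.141, 0.001, 2.291]
ft_force: [-1.7, 1.1, 5.3]
opening: 0.306
grip_force: 30.0
```

Emit:
carry_out(
  motion=[
    [0,0,-15,0,0.8],
    [0,0,-45,0,0.8],
    [0,0,-45,-8.4,0.8],
    [0,0,-45,-8.4,0.8],
    [0,0,0,-8.4,0.8],
    [0,0,0,-8.4,0.8],
    [0,0,0,-8.4,0.8],
    [0,0,0,-8.2,0.8],
    [0,0,0,0,0.8],
  ],
)

```text
t: 39.6
eef_pos: [571.4, -274.7, 123.6]
tcp_rot: [-3.141, 0.0, -3.114]
ft_force: [0.5, -0.4, -1.8]
opening: 0.309
grip_force: 30.0
```

Emit:
carry_out(
  motion=[
    [22.2,25.2,0,0,0.8],
    [28,32,0,0,0.8],
    [28,32,0,0,0.8],
    [28,32,0,0,0.8],
    [28,32,0,0,0.8],
    [24,27.8,0,0,0.8],
    [0,0,0,0,0.8],
    [0,0,0,0,0.8],
  ],
)

```text
t: 40.4
eef_pos: [409.0, -97.8, 123.5]
tcp_rot: [-3.141, 0.002, -3.118]
ft_force: [-0.3, 0.0, -1.6]
opening: 0.306
grip_force: 30.0
```

Emit:
carry_out(
  motion=[
    [0,0,40,0,0.8],
    [0,0,40,0,0.8],
    [0,0,22,0,0.8],
    [0,0,6.5,0,0.8],
    [0,0,0,0,0.8],
  ],
)

```text
t: 40.9
eef_pos: [409.1, -98.4, 13.8]
tcp_rot: [3.141, -0.001, -3.118]
ft_force: [0.1, 0.1, -1.4]
opening: 0.31
grip_force: 30.0
```

Emit:
carry_out(
  motion=[
    [-6,0,0,0,0.8],
    [-6,0,0,0,0.8],
    [-6,0,0,0,0.8],
    [-6,0,0,0,0.8],
    [0,0,0,0,0.8],
  ],
)

```text
t: 41.4
eef_pos: [433.8, -97.4, 14.6]
tcp_rot: [-3.141, 0.001, -3.115]
ft_force: [0.3, -0.6, -1.6]
opening: 0.309
grip_force: 30.0
```

Emit:
carry_out(
  motion=[
    [-6,0,0,0,0.8],
    [-5,0,0,0,0.8],
    [-5,0,0,0,0.8],
    [0,0,0,0,0.8],
  ],
)

```text
t: 41.8
eef_pos: [449.4, -96.9, 14.2]
tcp_rot: [-3.141, 0.001, -3.116]
ft_force: [0.3, 0.1, -1.5]
opening: 0.308
grip_force: 30.0
```

Emit:
carry_out(
  motion=[
    [0,0,0,0,0.6],
    [0,0,0,0,0.5],
    [0,0,0,0,0.4],
    [0,0,0,0,0.3],
    [0,0,0,0,0.3],
    [0,0,0,0,0.3],
    [0,0,0,0,0.3],
    [0,0,0,0,0.3],
  ],
)

```text
t: 42.6
eef_pos: [448.7, -96.9, 14.2]
tcp_rot: [3.142, 0.0, -3.116]
ft_force: [1.0, 0.8, 0.3]
opening: 0.7
grip_force: 0.0
```

Emit:
carry_out(
  motion=[
    [0,0,-10,0,0.3],
    [0,0,-40,0,0.3],
    [0,0,-45,0,0.3],
    [0,0,-45,0,0.2],
    [0,0,-45,0,0.2],
    [0,0,-45,0,0.2],
    [0,0,-6,0,0.2],
    [0,0,0,0,0.2],
  ],
)

```text
t: 43.4
eef_pos: [448.8, -96.9, 251.7]
tcp_rot: [-3.141, 0.003, -3.116]
ft_force: [-0.8, 0.0, -0.7]
opening: 0.798
grip_force: 0.0
```

```bash
python3 - <<'E'
from h import *
np.set_printoptions(precision=1,suppress=True,linewidth=150)
w=grab("wrist")
for d in darks(w,62): print(*d)
s=grab("scene")
for d in discs(s,24):
  if d[2][1]<-200: print(d)
E
```

```text
[263. 199.] 215 [ 462.8 -115.3] 38 9.4
[294. 198.] 225 [461.5 -78.5] 39 -8.9
[335. 198.] 244 [460.  -29.6] 40 11.8
[366. 198.] 315 [458.5   7. ] 39 -8.4
[407. 196.] 241 [455.8  54.5] 39 11.1
[438. 197.] 273 [455.3  91.5] 36 -6.5
[ 61. 225.] 241 [ 501.4 -357.6] 52 -41.6
[359. 249.] 184 [523.5   3.5] 27 68.6
[200. 250.] 175 [ 528.8 -191.9] 27 -64.5
[ 87. 249.] 131 [ 532.1 -330.3] 40 -71.7
(array([ 24.8, 251.8]), np.int32(484), array([ 196.3, -595.9,   24. ]))
(array([120.1, 323.6]), np.int32(36), array([ 557.4, -414.3,   24. ]))
```

Three clamps sit on pairs 2, 3 and 4 with consistent handle spreads. Now I look at the tote and hook from above.

Emit:
carry_out(
  motion=[
    [0,0,-40,0,0.2],
    [0,0,-40,0,0.2],
    [-9,44,0,0,0.2],
    [-9,44,0,0,0.2],
    [-9,44,0,0,0.2],
    [-9,44,0,0,0.2],
    [-9,44,0,0,0.2],
    [-9,44,0,0,0.2],
    [-9,44,0,0,0.2],
    [-9,44,0,0,0.2],
    [-9,43,0,0,0.2],
  ],
)

```text
t: 44.6
eef_pos: [519.2, 301.9, 328.0]
tcp_rot: [-3.14, -0.003, -3.116]
ft_force: [0.2, -1.0, -0.1]
opening: 0.8
grip_force: 0.0
```

Emit:
carry_out(
  motion=[
    [0,0,0,8.4,0.3],
    [0,0,0,8.4,0.3],
    [0,0,0,8.4,0.3],
    [0,0,0,8.4,0.3],
    [0,0,0,8.4,0.3],
    [0,0,0,8.4,0.3],
    [0,0,0,8.4,0.3],
    [0,0,0,8.4,0.3],
    [0,0,0,8.4,0.3],
    [0,0,0,8.4,0.3],
    [0,0,0,7.5,0.3],
    [0,0,0,0,0.3],
  ],
)

```text
t: 45.8
eef_pos: [519.2, 299.9, 328.2]
tcp_rot: [-3.138, 0.001, 1.569]
ft_force: [0.0, -0.3, -0.1]
opening: 0.703
grip_force: 0.0
```

```bash
python3 - <<'E'
from h import *
import pickle
np.set_printoptions(precision=1,suppress=True)
w=grab("wrist","w9.png");pickle.dump(w,open("w9.pkl","wb"));print(env.state()["eef_pos"],env.state()["tcp_rot"])
s=grab("scene");t=grab("top");pickle.dump((s,t),open("st.pkl","wb"))
a=w["color"][:260,60:560][:,:,::-1]; a=cv2.resize(a,(800,416),interpolation=cv2.INTER_CUBIC)
b=cv2.resize(s["color"][135:230,300:440][:,:,::-1],(270,183),interpolation=cv2.INTER_CUBIC)
c=cv2.resize(t["color"][155:255,140:260][:,:,::-1],(220,183),interpolation=cv2.INTER_CUBIC)
o=np.zeros((600,800,3),np.uint8);o[:416]=a;o[417:600,:270]=b;o[417:600,280:500]=c
cv2.imwrite("pics/w9m.png",o)
E
```

```text
[519.3 299.9 328.5] [-3.1  0.   1.6]
```

View pics/w9m.png

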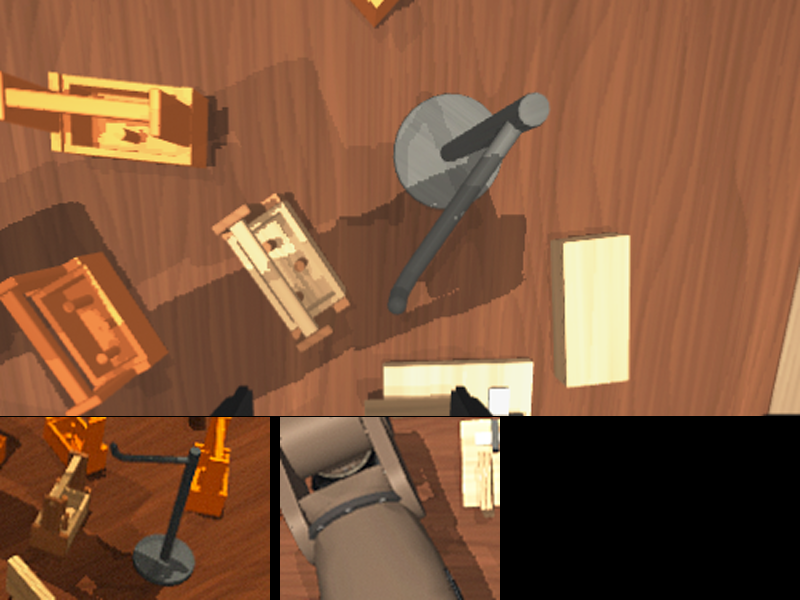

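The last picture shows:
- **Pale tote:** its bar runs from about (237,235) to (303,327) in the crop.
- **Hook:** column top at (536,108), foot centre at (452,150), arm towards its tip at (398,298).
- **Offcut:** at (592,310).

No picture views are left, so I work from the numbers.

```bash
python3 - <<'E'
from h import *
import pickle
np.set_printoptions(precision=1,suppress=True)
w=pickle.load(open("w9.pkl","rb"));f=lambda u,v:(60+u/1.6,v/1.6)
print("col top",onz(w,f(536,108),250),"foot",onz(w,f(452,150),3))
for p,z in [((398,298),235),((398,292),257),((460,213),230),((430,256),230),((500,150),230)]: print("arm",p,onz(w,f(*p),z))
for p in [(237,235),(303,327),(233,218),(315,335)]: print("bar",onz(w,f(*p),121))
im=w["color"]
# bar: bright pale band; profile perpendicular to the bar at three stations
a,b=np.array(f(237,235)),np.array(f(303,327));d=(b-a)/np.linalg.norm(b-a);n=np.array([-d[1],d[0]])
g=cv2.cvtColor(im,cv2.COLOR_RGB2GRAY)
for t in (.15,.35,.5,.65,.85):
    c=a+t*(b-a);print(t,[int(g[int(round((c+k*n)[1])),int(round((c+k*n)[0]))]) for k in range(-12,13)])
print([int(g[int(round((a+k*d)[1])),int(round((a+k*d)[0]))]) for k in range(-20,92,2)],np.linalg.norm(b-a))
# arm profile along rows
for v in (160,145,130,115): print(v,[int(x) for x in g[v,300:380:2]])
E
```

```text
col top [608.3 414.8 250. ] foot [612.1 417.2   3. ]
arm (398, 298) [545.7 320.7 235. ]
arm (398, 292) [543.7 327.7 257. ]
arm (460, 213) [578.4 365.9 230. ]
arm (430, 256) [563.1 343.  230. ]
arm (500, 150) [597.6 397.7 230. ]
bar [434.8 348.  121. ]
bar [482.  277.8 121. ]
bar [432.5 360.3 121. ]
bar [491.2 271.3 121. ]
0.15 [232, 231, 199, 199, 116, 189, 231, 234, 234, 234, 234, 233, 231, 223, 172, 139, 226, 229, 229, 210, 151, 113, 113, 114, 114]
0.35 [235, 203, 209, 165, 120, 160, 164, 164, 231, 235, 234, 233, 233, 228, 188, 138, 186, 192, 192, 192, 97, 77, 77, 77, 77]
0.5 [170, 175, 188, 178, 117, 151, 151, 164, 167, 168, 166, 188, 193, 166, 128, 139, 192, 193, 193, 163, 109, 77, 77, 77, 77]
0.65 [149, 143, 185, 158, 121, 121, 181, 193, 198, 199, 199, 196, 195, 185, 152, 140, 181, 194, 195, 195, 93, 93, 80, 80, 78]
0.85 [138, 144, 144, 158, 132, 142, 174, 194, 197, 199, 198, 198, 195, 189, 188, 132, 178, 195, 195, 165, 165, 81, 82, 83, 84]
[106, 104, 100, 104, 172, 172, 155, 228, 233, 232, 233, 231, 232, 233, 233, 233, 233, 232, 232, 233, 233, 232, 233, 232, 228, 163, 163, 167, 193, 194, 193, 195, 194, 195, 193, 195, 194, 195, 195, 195, 195, 195, 195, 197, 197, 196, 197, 196, 190, 120, 130, 117, 87, 86, 83, 76] 70.7658992735908
160 [72, 78, 80, 77, 78, 77, 77, 78, 75, 71, 79, 81, 84, 82, 76, 68, 72, 73, 73, 72, 72, 75, 75, 79, 83, 83, 78, 82, 77, 76, 73, 76, 81, 82, 80, 83, 82, 84, 86, 85]
145 [73, 75, 81, 79, 74, 80, 81, 75, 77, 72, 70, 77, 77, 73, 70, 77, 80, 87, 82, 79, 69, 74, 71, 71, 71, 71, 74, 74, 75, 73, 74, 75, 77, 81, 83, 83, 82, 83, 85, 84]
130 [65, 64, 68, 70, 63, 67, 71, 77, 71, 73, 73, 72, 77, 69, 67, 70, 69, 74, 72, 69, 75, 80, 84, 84, 80, 71, 65, 68, 71, 69, 74, 74, 76, 79, 80, 119, 120, 116, 118, 121]
115 [101, 97, 102, 108, 97, 94, 114, 142, 155, 149, 113, 102, 100, 102, 102, 99, 98, 99, 99, 99, 99, 89, 89, 89, 76, 74, 90, 96, 100, 96, 89, 78, 149, 131, 113, 116, 121, 116, 116, 118]
```

```bash
python3 - <<'E'
from h import *
import pickle
np.set_printoptions(precision=1,suppress=True)
w=pickle.load(open("w9.pkl","rb"));f=lambda u,v:np.array((60+u/1.6,v/1.6))
a,b=f(237,235),f(303,327);d=(b-a)/np.linalg.norm(b-a);n=np.array([-d[1],d[0]])
c=onz(w,a+35.5*d-2.8*n,121);e=onz(w,a-6*d-2.9*n,121);g=onz(w,a+77*d-2.6*n,121)
print(c,e,g,np.linalg.norm(e-g),"bar yaw",np.degrees(np.arctan2(*(e-g)[[1,0]])))
s,t=pickle.load(open("st.pkl","rb"))
print("scene px of bar ends",proj(s,[e,g]))
# scene bar centre guess from mosaic: bar ends (70,460),(48,505)->px
print("hook in scene exp:",proj(s,[[610,416,250],[545,322,230],[545,322,257]]))
E
```

```text
[460.8 315.5 121. ] [433.8 355.6 121. ] [489.  273.2 121. ] 99.17661905786258 bar yaw 123.80763903457938
scene px of bar ends [[340.4 155.7]
 [328.8 177.4]]
hook in scene exp: [[402.6 152.9]
 [358.8 156.3]
 [360.2 149. ]]
```

Emit:
carry_out(
  motion=[
    [20.2,-37.6,0,-8.4,0.45],
    [0,0,0,-8.4,0.45],
    [0,0,0,-8.4,0.45],
    [0,0,0,-8.6,0.45],
    [0,0,0,0,0.45],
    [0,0,0,0,0.45],
  ],
)

```text
t: 46.55
eef_pos: [481.8, 320.2, 330.0]
tcp_rot: [-3.141, -0.0, 2.157]
ft_force: [-0.0, 0.2, -0.3]
opening: 0.549
grip_force: 0.0
```

```bash
python3 - <<'E'
from h import *
np.set_printoptions(precision=1,suppress=True)
s=env.state();R=rot(s);print(s["eef_pos"],np.degrees(s["tcp_rot"][2]))
print("tool shift to target",R.T@(np.array([444.1,340.4,s["eef_pos"][2]])-s["eef_pos"]))
w=grab("wrist");g=cv2.cvtColor(w["color"],cv2.COLOR_RGB2GRAY)
c=np.array([460.8,315.5,121.]);u=np.array([-.556,.831,0]);v=np.array([.831,.556,0])
for k in (-40,-20,0,20,40):
    P=proj(w,[c+k*u+j*v for j in range(-24,25,2)]);print(k,P[12],[int(g[int(round(y)),int(round(x))]) if 0<=y<420 and 0<=x<560 else -1 for x,y in P])
P=proj(w,[c+k*u for k in range(-72,73,3)]);print([int(g[int(round(y)),int(round(x))]) for x,y in P])
E
```

```text
[481.8 320.2 330. ] 123.59687823147357
tool shift to target [ 37.7 -20.3   0. ]
-40 [262.5 211.6] [112, 133, 129, 124, 126, 131, 102, 102, 101, 219, 227, 229, 229, 225, 196, 111, 105, 105, 105, 104, 123, 146, 148, 144, 144]
-20 [262.2 196. ] [123, 190, 227, 184, 133, 194, 193, 194, 185, 186, 226, 228, 229, 226, 220, 170, 190, 194, 194, 197, 198, 200, 197, 181, 227]
0 [261.9 179.9] [105, 216, 226, 222, 139, 180, 226, 227, 227, 206, 225, 227, 229, 226, 219, 183, 203, 187, 217, 226, 229, 230, 228, 220, 226]
20 [261.6 163.5] [103, 157, 224, 219, 131, 198, 224, 225, 223, 213, 226, 226, 229, 228, 216, 199, 211, 208, 226, 228, 228, 228, 226, 228, 225]
40 [261.4 146.6] [98, 186, 221, 218, 134, 201, 219, 208, 205, 205, 202, 202, 204, 204, 188, 162, 187, 182, 189, 215, 223, 224, 219, 219, 209]
[145, 149, 149, 148, 146, 163, 162, 169, 228, 228, 229, 229, 229, 229, 229, 229, 229, 229, 228, 228, 228, 229, 229, 229, 229, 228, 229, 229, 229, 229, 229, 229, 209, 205, 205, 204, 204, 204, 209, 244, 244, 200, 210, 165, 121, 121, 119, 124, 125]
```

The bar is confirmed from a second wrist position, to within about 1 mm.

Emit:
carry_out(
  motion=[
    [37.7,-21,0,0,0.45],
    [0,0,45,0,0.45],
    [0,0,45,0,0.45],
    [0,0,45,0,0.45],
    [0,0,45,0,0.45],
    [0,0,35,0,0.45],
    [0,0,25,0,0.45],
    [0,0,12,0,0.45],
    [0,0,10,0,0.45],
    [0,0,0,0,0.45],
    [0,0,0,0,0.45],
  ],
)

```text
t: 47.7
eef_pos: [443.9, 340.2, 69.2]
tcp_rot: [3.14, 0.0, 2.16]
ft_force: [0.4, 1.1, -0.2]
opening: 0.552
grip_force: 0.0
```

Emit:
carry_out(
  motion=[
    [0,0,0,0,0.6],
    [0,0,0,0,0.7],
    [0,0,0,0,0.8],
    [0,0,0,0,0.9],
    [0,0,0,0,1],
    [0,0,0,0,1],
    [0,0,0,0,1],
    [0,0,0,0,1],
    [0,0,0,0,1],
  ],
)

```text
t: 48.6
eef_pos: [443.4, 340.0, 68.2]
tcp_rot: [-3.142, -0.0, 2.16]
ft_force: [-0.3, 0.8, -0.1]
opening: 0.123
grip_force: 30.0
```

Emit:
carry_out(
  motion=[
    [0,0,-10,0,1],
    [0,0,-25,0,1],
    [0,0,-35,0,1],
    [0,0,-35,0,1],
    [0,0,-35,0,1],
    [0,0,-22,0,1],
    [0,0,0,-6,1],
    [0,0,0,-8,1],
    [0,0,0,-8.6,1],
    [0,0,0,0,1],
    [0,0,0,0,1],
  ],
)

```text
t: 49.7
eef_pos: [443.3, 339.8, 230.5]
tcp_rot: [3.142, -0.0, 2.55]
ft_force: [-0.6, -0.7, -4.1]
opening: 0.123
grip_force: 30.0
```

```bash
python3 - <<'E'
from h import *
np.set_printoptions(precision=1,suppress=True)
s=env.state();R=rot(s);p=s["eef_pos"];print(p,np.degrees(s["tcp_rot"]),s["opening"],s["moment"],s["ft_force"])
u=R[:,0]; c=p-30*u+[0,0,47+6]
print("bar centre top",c)
g=cv2.cvtColor(grab("wrist")["color"],cv2.COLOR_RGB2GRAY);w=grab("wrist")
v=R[:,1]
for dz in (0,):
  P=proj(w,[c+k*u for k in range(-90,91,3)]);print([int(g[int(round(y)),int(round(x))]) if y<420 else -1 for x,y in P]);print(P[0],P[30],P[-1])
sc=grab("scene");gs=sc["color"]
print("scene bar ends exp",proj(sc,[c+50*u,c-50*u,c+58*u+[0,0,-121],c-58*u+[0,0,-121]]))
hs=cv2.cvtColor(gs,cv2.COLOR_RGB2HSV)
cv2.imwrite("pics/s10.png",gs[...,::-1])
E
```

```text
[443.3 339.8 230.5] [180.   -0.  146.1] 0.12259025451856556 [ 0.   0.1 -0. ] [-0.6 -0.7 -4.1]
bar centre top [468.2 323.1 283.5]
[-1, -1, -1, -1, -1, -1, -1, -1, -1, -1, -1, -1, -1, -1, 36, 37, 36, 38, 36, 61, 55, 54, 54, 54, 54, 55, 55, 213, 220, 220, 219, 219, 219, 168, 107, 108, 107, 99, 100, 188, 188, 188, 188, 187, 188, 187, 142, 145, 148, 108, 110, 109, 110, 109, 117, 116, 97, 95, 85, 86, 88]
[276.8 477.6] [276.4 336.8] [275.9 152.5]
scene bar ends exp [[343.4 113. ]
 [345.2 137.4]
 [339.  143.1]
 [340.6 171.2]]
```

Emit:
carry_out(
  motion=[
    [0,-10,0,0,1],
    [-20,0,0,0,1],
    [-30,0,0,0,1],
    [-16.5,0,0,0,1],
    [0,0,0,0,1],
    [0,0,0,0,1],
  ],
)

```text
t: 50.45
eef_pos: [492.8, 294.5, 230.0]
tcp_rot: [-3.141, -0.001, 2.553]
ft_force: [0.3, 0.3, -3.8]
opening: 0.126
grip_force: 30.0
```

Emit:
carry_out(
  motion=[
    [0,10,0,0,1],
    [0,15,0,0,1],
    [0,15,0,0,1],
    [0,15,0,0,1],
    [0,0,0,0,1],
  ],
)

```text
t: 50.95
eef_pos: [523.8, 342.6, 229.9]
tcp_rot: [3.141, -0.0, 2.556]
ft_force: [-0.6, -1.0, -4.2]
opening: 0.125
grip_force: 30.0
```

Emit:
carry_out(
  motion=[
    [0,10,0,0,1],
    [0,15,0,0,1],
    [0,15,0,0,1],
    [0,10,0,0,1],
    [0,0,0,0,1],
    [0,0,0,0,1],
  ],
)

```text
t: 51.55
eef_pos: [551.1, 382.1, 230.1]
tcp_rot: [-3.141, -0.0, 2.555]
ft_force: [-0.2, -0.2, -3.0]
opening: 0.121
grip_force: 30.0
```

```bash
python3 - <<'E'
from h import *
np.set_printoptions(precision=1,suppress=True)
s=env.state();R=rot(s);p=s["eef_pos"];print(p,np.degrees(s["tcp_rot"]),s["opening"],s["moment"],s["ft_force"])
c=p-30*R[:,0]+[0,0,47]; print("bar centre",c)
o=np.array([609.2,415.2,230]);d=np.array([-.553,-.833,0]);r=c-o;print("t along arm",r@d,"lateral",r@np.array([.833,-.553,0]))
sc=grab("scene");im=sc["color"].astype(int)
# visible hook column/arm pixels in the scene: print column top row estimate and arm pixels
P=proj(sc,[o+[0,0,20]]+[o+d*t for t in range(0,115,15)]);print(P);print([im[int(round(y)),int(round(x))].tolist() for x,y in P])
E
```

```text
[551.1 382.1 230.1] [-180.    -0.   146.4] 0.12107604350200082 [-0.   0.1 -0. ] [-0.2 -0.2 -3. ]
bar centre [576.1 365.4 277.1]
t along arm 59.76920240624739 lateral -0.07689620164153631
[[402.2 152.9]
 [400.6 158.2]
 [395.1 158. ]
 [389.6 157.8]
 [384.  157.6]
 [378.5 157.4]
 [373.  157.3]
 [367.4 157.1]
 [361.9 156.9]]
[[46, 51, 45], [33, 39, 34], [50, 42, 38], [157, 85, 36], [178, 99, 42], [205, 113, 43], [45, 46, 42], [46, 46, 38], [58, 32, 22]]
```

```bash
python3 - <<'E'
from h import *
sc=grab("scene");im=sc["color"]
print("     ",list(range(352,410,4)))
for y in range(120,196,4): print(y,[''.join('%x'%(v>>4) for v in im[y,x]) for x in range(352,410,4)])
s=env.state();R=rot(s);c=s["eef_pos"]-30*R[:,0]+[0,0,47];u=R[:,0];v=R[:,1]
pts=dict(barE=c+50*u,barW=c-50*u,boxtop1=c-58*u+30*v+[0,0,-70],boxtop2=c-58*u-30*v+[0,0,-70],boxbot1=c-58*u+30*v+[0,0,-115],boxbot2=c-58*u-30*v+[0,0,-115],bt3=c+58*u+30*v+[0,0,-70],bb3=c+58*u+30*v+[0,0,-115])
for k,X in pts.items(): print(k,proj(sc,[X])[0].round(0))
E
```

```text
[352, 356, 360, 364, 368, 372, 376, 380, 384, 388, 392, 396, 400, 404, 408]
120 ['741', '000', '444', '554', '776', '444', '322', '111', '111', '222', '011', '111', '852', 'b63', '632']
124 ['731', '100', '731', '841', '842', '841', '011', '111', '321', '000', '101', '111', 'b62', 'c63', '532']
128 ['731', '731', '742', '841', '841', '842', '000', '000', '211', '010', '842', '521', 'c62', 'e83', '731']
132 ['841', '841', '742', '841', '841', '731', '000', '432', '000', '000', '842', '732', '521', '521', '732']
136 ['f60', '841', '742', '731', '731', '631', '000', '752', '000', '831', '731', '731', '211', '310', '731']
140 ['830', '731', '731', '731', '831', '420', '000', '753', '321', '731', '731', '732', '311', '421', '830']
144 ['830', '841', '841', '831', '731', '521', '311', '853', '852', '731', '842', '731', '842', '731', '930']
148 ['a40', '731', '742', '631', '631', '531', '421', '742', 'b95', '731', '742', '731', '732', '941', '930']
152 ['830', '732', '222', '431', '752', '752', '742', '642', 'b74', '731', '731', '731', '222', 'f80', 'b40']
156 ['830', '631', '421', '222', '
[... 511 characters left out ...]
30']
176 ['731', '631', '842', '642', 'b62', 'e83', '521', '531', '531', 'a63', '211', '222', '830', '930', '930']
180 ['731', '731', '731', '631', '631', '631', '631', '631', '531', '631', '222', '730', '830', '930', '930']
184 ['731', '631', '631', '631', '531', '531', '631', '631', '521', '521', '222', '631', '731', '730', '930']
188 ['310', '731', '731', '731', '521', '531', '531', '531', '531', '322', '111', '631', '631', '731', '731']
192 ['411', '311', '410', '310', '520', '631', '631', '621', '731', '222', '431', '731', '631', '631', '731']
barE [380. 132.]
barW [384. 158.]
boxtop1 [391. 179.]
boxtop2 [368. 179.]
boxbot1 [387. 190.]
boxbot2 [365. 190.]
bt3 [386. 149.]
bb3 [383. 160.]
```

Projections agree with the threaded pose. Lowering onto the arm.

Emit:
carry_out(
  motion=[
    [0,0,8,0,1],
    [0,0,8,0,1],
    [0,0,8,0,1],
    [0,0,5,0,1],
    [0,0,0,0,1],
  ],
)

```text
t: 52.15
eef_pos: [551.1, 382.0, 200.1]
tcp_rot: [-3.14, -0.001, 2.555]
ft_force: [-0.4, -0.0, -3.2]
opening: 0.126
grip_force: 30.0
```

Emit:
carry_out(
  motion=[
    [0,0,2,0,1],
    [0,0,2,0,1],
    [0,0,0,0,1],
  ],
)

```text
t: 52.45
eef_pos: [551.4, 382.2, 197.1]
tcp_rot: [-3.142, -0.0, 2.555]
ft_force: [-0.1, -0.3, -3.6]
opening: 0.125
grip_force: 30.0
```

Emit:
carry_out(
  motion=[
    [0,0,1.5,0,1],
    [0,0,0,0,1],
  ],
)

```text
t: 52.65
eef_pos: [551.4, 382.2, 195.7]
tcp_rot: [-3.142, -0.0, 2.555]
ft_force: [0.1, -0.2, -3.5]
opening: 0.125
grip_force: 30.0
```

Emit:
carry_out(
  motion=[
    [0,0,1,0,1],
    [0,0,0,0,1],
  ],
)

```text
t: 52.85
eef_pos: [551.5, 382.2, 194.7]
tcp_rot: [3.141, 0.0, 2.555]
ft_force: [-1.2, -0.1, -4.1]
opening: 0.119
grip_force: 30.0
```

Emit:
carry_out(
  motion=[
    [0,0,1,0,1],
    [0,0,0,0,1],
  ],
)

```text
t: 53.05
eef_pos: [551.6, 382.3, 194.4]
tcp_rot: [3.141, 0.0, 2.555]
ft_force: [-0.9, -0.0, 2.6]
opening: 0.124
grip_force: 30.0
```

Emit:
carry_out(
  motion=[
    [0,0,1,0,1],
    [0,0,0,0,1],
  ],
)

```text
t: 53.25
eef_pos: [551.5, 382.4, 194.0]
tcp_rot: [3.14, 0.001, 2.555]
ft_force: [-3.3, -0.2, 7.3]
opening: 0.123
grip_force: 30.0
```

Emit:
carry_out(
  motion=[
    [0,0,1,0,1],
    [0,0,0,0,1],
  ],
)

```text
t: 53.45
eef_pos: [551.5, 382.5, 193.2]
tcp_rot: [3.14, 0.001, 2.555]
ft_force: [-3.2, -0.4, 8.2]
opening: 0.123
grip_force: 30.0
```

Emit:
carry_out(
  motion=[
    [0,0,-2,0,1],
    [0,0,0,0,1],
    [0,0,0,0,0.88],
    [0,0,0,0,0.85],
    [0,0,0,0,0.8],
    [0,0,0,0,0.75],
    [0,0,0,0,0.7],
    [0,0,0,0,0.65],
    [0,0,0,0,0.6],
    [0,0,0,0,0.6],
    [0,0,0,0,0.6],
    [0,0,0,0,0.6],
  ],
)

```text
t: 54.65
eef_pos: [551.4, 382.2, 193.7]
tcp_rot: [3.142, -0.0, 2.555]
ft_force: [-0.1, -0.7, 0.7]
opening: 0.403
grip_force: 0.0
```

Emit:
carry_out(
  motion=[
    [0,0,-8,0,0.6],
    [0,0,-15,0,0.6],
    [0,0,-25,0,0.6],
    [0,0,-40,0,0.6],
    [0,0,-40,0,0.6],
    [0,0,-30,0,0.6],
    [0,0,0,0,0.6],
    [0,0,0,0,0.6],
  ],
)

```text
t: 55.45
eef_pos: [551.3, 382.1, 352.3]
tcp_rot: [3.141, 0.0, 2.555]
ft_force: [0.2, 0.6, -0.5]
opening: 0.395
grip_force: 0.0
```

```bash
python3 - <<'E'
from h import *
np.set_printoptions(precision=1,suppress=True)
s=env.state();R=rot(s);p=s["eef_pos"];print(p,np.degrees(s["tcp_rot"][2]))
w=grab("wrist");g=cv2.cvtColor(w["color"],cv2.COLOR_RGB2GRAY)
u=R[:,0];v=R[:,1];c=np.array([576.2,365.6,247.])
for k in (0,10,20,30,40):
    P=proj(w,[c+k*u+j*v for j in range(-24,25,2)]);print(k,P[12],[int(g[int(round(y)),int(round(x))]) if 0<=y<420 else -1 for x,y in P])
P=proj(w,[c+k*u for k in range(-30,91,3)]);print(P[0],P[-1],[int(g[int(round(y)),int(round(x))]) for x,y in P])
sc=grab("scene");im=sc["color"]
for y in range(140,204,4): print(y,[''.join('%x'%(v>>4) for v in im[y,x]) for x in range(352,410,4)])
E
```

```text
[551.3 382.1 352.3] 146.36728833081253
0 [277.8 235.4] [148, 220, 220, 199, 157, 188, 185, 163, 163, 163, 208, 219, 220, 222, 220, 213, 173, 190, 192, 194, 188, 180, 160, 219, 219]
10 [277.8 225.3] [112, 110, 110, 111, 105, 111, 102, 101, 101, 101, 208, 219, 220, 222, 220, 215, 107, 99, 99, 106, 107, 107, 107, 106, 107]
20 [277.7 215.1] [141, 201, 230, 190, 179, 193, 221, 218, 218, 219, 213, 230, 230, 232, 230, 226, 149, 152, 167, 232, 218, 214, 159, 230, 230]
30 [277.7 204.7] [93, 184, 205, 200, 194, 186, 219, 217, 215, 218, 198, 230, 230, 232, 230, 227, 177, 209, 210, 211, 218, 212, 150, 205, 202]
40 [277.7 194.1] [97, 227, 227, 223, 157, 182, 185, 180, 178, 170, 159, 207, 208, 209, 230, 204, 183, 209, 208, 209, 185, 191, 146, 227, 227]
[277.8 264.7] [277.6 138.6] [222, 221, 221, 221, 221, 220, 221, 221, 221, 221, 220, 220, 220, 220, 220, 230, 230, 230, 230, 230, 230, 226, 208, 208, 222, 244, 230, 211, 206, 126, 109, 109, 110, 115, 96, 92, 93, 92, 93, 118, 151]
140 ['830', '731', '731', '731', '731', '421', 'c84', 'a63', '731', '731', '731', '731', '310', '420', '830']
144 ['830', 
[... 937 characters left out ...]
631', '111', '222', '830', '830', '930']
180 ['731', '731', '731', '532', 'a73', 'a63', '531', '521', '531', '621', '222', '831', '930', '830', '930']
184 ['731', '631', '631', '542', 'c73', '421', '421', '531', '642', '631', '221', '731', '620', '720', '930']
188 ['521', '631', '631', '542', '631', '531', '531', '531', '521', '421', '222', '631', '631', '631', '731']
192 ['421', '421', '521', '631', '531', '531', '521', '521', '531', '221', '521', '842', '631', '631', '731']
196 ['521', '421', '310', '531', '521', '531', '521', '521', '531', '222', '731', '731', '731', '732', '731']
200 ['421', '421', '310', '310', '321', '222', '222', '222', '222', '122', '232', '742', '731', '731', '742']
```

The tote hangs, with the bar crossing the arm at the expected place and the fingers clear. Now the last clamp.

Emit:
carry_out(
  motion=[
    [0,0,0,7,0.2],
    [0,0,0,7,0.2],
    [0,0,0,7.2,0.2],
    [-37.4,-28.2,0,0,0.16],
    [-37.4,-28.2,0,0,0.16],
    [-37.4,-28.2,0,0,0.16],
    [-37.4,-28.2,0,0,0.16],
    [-37.4,-28.2,0,0,0.16],
    [-37.4,-28.2,0,0,0.16],
    [-37.4,-28.2,0,0,0.16],
    [-37.4,-28.2,0,0,0.16],
    [-37.4,-28.2,0,0,0.16],
  ],
)

```text
t: 56.75
eef_pos: [537.1, -40.9, 350.7]
tcp_rot: [-3.14, -0.001, 2.185]
ft_force: [0.9, -0.1, 0.4]
opening: 0.838
grip_force: 0.0
```

Emit:
carry_out(
  motion=[
    [-37.4,-28.2,0,0,0.16],
    [-37.4,-28.2,0,0,0.16],
    [-37.4,-28.2,0,0,0.16],
    [-37.4,-28.2,0,0,0.16],
    [-37.4,-28.2,0,0,0.16],
    [-37.4,-28.2,0,0,0.16],
    [-37.4,-28.2,0,0,0.16],
    [0,0,45,0,0.1],
    [0,0,45,0,0.1],
    [0,0,45,0,0.1],
    [0,0,45,0,0.1],
    [0,0,45,0,0.1],
  ],
)

```text
t: 57.95
eef_pos: [526.5, -366.3, 123.9]
tcp_rot: [-3.141, -0.002, 2.184]
ft_force: [0.9, 0.3, 0.1]
opening: 0.9
grip_force: 0.0
```

Emit:
carry_out(
  motion=[
    [0,0,7,0,0.1],
    [0,0,0,0,0.1],
    [0,0,0,0,0.1],
  ],
)

```text
t: 58.25
eef_pos: [528.0, -367.5, 121.6]
tcp_rot: [3.141, 0.002, 2.185]
ft_force: [-0.3, -0.5, 0.2]
opening: 0.903
grip_force: 0.0
```

```bash
python3 - <<'E'
from h import *
np.set_printoptions(precision=1,suppress=True)
handles()
for d in discs(grab("scene"),24):
  if d[2][1]<-200: print(d)
E
```

```text
tcp [ 528.  -367.5  121.6] yaw 125.16980583881752
[253. 216.] 410 tool xy [-10.  -23.6] len 40 tool angle -14.1
[303. 217.] 403 tool xy [-10.5  23.2] len 40 tool angle 14.9
[190. 251.] 256 tool xy [-44.8 -84.6] len 25 tool angle 65.6
[369. 251.] 265 tool xy [-44.9  87.5] len 27 tool angle -66.4
disc [532.4  21.6] 2692 [150.4 200.7]
disc [276.8 264. ] 416 [-55.4  -1.1]
(array([ 24.7, 251.9]), np.int32(515), array([ 196.5, -596.1,   24. ]))
(array([119.4, 323.4]), np.int32(21), array([ 556. , -415.7,   24. ]))
```

Emit:
carry_out(
  motion=[
    [0,0,40,0,0.1],
    [0,0,40,0,0.1],
    [0,0,35,0,0.1],
    [0,0,21,0,0.1],
    [0,0,9,0,0.1],
    [0,0,4,0,0.1],
    [0,0,0,0,0.1],
  ],
)

```text
t: 59.05
eef_pos: [528.0, -367.4, -27.8]
tcp_rot: [3.141, 0.002, 2.185]
ft_force: [-1.1, -0.3, -0.1]
opening: 0.899
grip_force: 0.0
```

Emit:
carry_out(
  motion=[
    [0,0,0,0,0.3],
    [0,0,0,0,0.4],
    [0,0,0,0,0.5],
    [0,0,0,0,0.6],
    [0,0,0,0,0.7],
    [0,0,0,0,0.8],
    [0,0,0,0,0.8],
    [0,0,0,0,0.8],
    [0,0,0,0,0.8],
    [0,0,0,0,0.8],
    [0,0,0,0,0.8],
  ],
)

```text
t: 60.15
eef_pos: [527.6, -367.1, -28.6]
tcp_rot: [3.141, 0.001, 2.185]
ft_force: [-1.1, 0.5, 5.4]
opening: 0.308
grip_force: 30.8
```

Emit:
carry_out(
  motion=[
    [0,0,-15,0,0.8],
    [0,0,-45,0,0.8],
    [0,0,-45,-8,0.8],
    [0,0,-45,-8,0.8],
    [0,0,0,-8,0.8],
    [0,0,0,-8,0.8],
    [0,0,0,-8,0.8],
    [0,0,0,-8,0.8],
    [0,0,0,-8.3,0.8],
    [0,0,0,0,0.8],
  ],
)

```text
t: 61.15
eef_pos: [527.2, -366.7, 121.4]
tcp_rot: [-3.142, 0.0, -3.114]
ft_force: [0.3, 0.1, -1.8]
opening: 0.316
grip_force: 29.8
```

Emit:
carry_out(
  motion=[
    [9.3,30,0,0,0.8],
    [9.3,46,0,0,0.8],
    [9.3,46,0,0,0.8],
    [9.3,46,0,0,0.8],
    [9.3,46,0,0,0.8],
    [9.3,46,0,0,0.8],
    [9.3,46,0,0,0.8],
    [9.3,46,0,0,0.8],
    [9.3,46,0,0,0.8],
    [9.3,46,0,0,0.8],
    [9.3,46,0,0,0.8],
    [9.6,46,0,0,0.8],
  ],
)

```text
t: 62.35
eef_pos: [401.0, 167.9, 121.4]
tcp_rot: [3.141, 0.001, -3.121]
ft_force: [1.3, 0.4, -1.6]
opening: 0.313
grip_force: 29.8
```

Emit:
carry_out(
  motion=[
    [0,0,0,0,0.8],
    [0,0,0,0,0.8],
  ],
)

```text
t: 62.55
eef_pos: [401.3, 167.0, 121.1]
tcp_rot: [3.141, 0.001, -3.116]
ft_force: [0.6, 0.2, -0.8]
opening: 0.307
grip_force: 29.9
```

Emit:
carry_out(
  motion=[
    [-8,-1.2,0,0,0.8],
    [0,0,40,0,0.8],
    [0,0,40,0,0.8],
    [0,0,21,0,0.8],
    [0,0,6.7,0,0.8],
    [0,0,0,0,0.8],
  ],
)

```text
t: 63.15
eef_pos: [410.2, 164.1, 12.6]
tcp_rot: [-3.141, -0.001, -3.119]
ft_force: [0.6, -0.1, -0.5]
opening: 0.31
grip_force: 29.9
```

Emit:
carry_out(
  motion=[
    [-6,0,0,0,0.8],
    [-6,0,0,0,0.8],
    [-6,0,0,0,0.8],
    [0,0,0,0,0.8],
  ],
)

```text
t: 63.55
eef_pos: [429.1, 165.7, 13.7]
tcp_rot: [3.141, 0.002, -3.116]
ft_force: [0.3, 0.2, -1.5]
opening: 0.312
grip_force: 29.9
```

Emit:
carry_out(
  motion=[
    [-6,0,0,0,0.8],
    [-5,0,0,0,0.8],
    [-3.5,0,0,0,0.8],
    [0,0,0,0,0.8],
  ],
)

```text
t: 63.95
eef_pos: [442.7, 166.0, 13.0]
tcp_rot: [3.141, 0.0, -3.116]
ft_force: [-0.1, 0.1, -0.7]
opening: 0.312
grip_force: 29.9
```

Emit:
carry_out(
  motion=[
    [0,0,0,0,0.6],
    [0,0,0,0,0.5],
    [0,0,0,0,0.4],
    [0,0,0,0,0.3],
    [0,0,0,0,0.3],
    [0,0,0,0,0.3],
    [0,0,0,0,0.3],
    [0,0,0,0,0.3],
  ],
)

```text
t: 64.75
eef_pos: [442.2, 166.0, 13.1]
tcp_rot: [3.142, 0.0, -3.116]
ft_force: [-0.0, 0.4, 0.5]
opening: 0.697
grip_force: 0.0
```

Emit:
carry_out(
  motion=[
    [0,0,-10,0,0.3],
    [0,0,-40,0,0.3],
    [0,0,-45,0,0.3],
    [0,0,-45,0,0.2],
    [0,0,-45,0,0.2],
    [0,0,-45,0,0.2],
    [0,0,-6,0,0.2],
    [0,0,0,0,0.2],
  ],
)

```text
t: 65.55
eef_pos: [442.2, 166.0, 250.5]
tcp_rot: [3.141, 0.003, -3.116]
ft_force: [-0.1, -0.6, -0.0]
opening: 0.799
grip_force: 0.0
```

Emit:
carry_out(
  motion=[
    [0,-44,0,0,0.2],
    [0,-44,0,0,0.2],
    [0,-44,0,0,0.2],
    [0,0,0,0,0.2],
    [0,0,0,0,0.2],
  ],
)

```text
t: 66.05
eef_pos: [445.0, 33.4, 247.8]
tcp_rot: [3.141, -0.002, -3.118]
ft_force: [0.6, 0.4, -0.3]
opening: 0.798
grip_force: 0.0
```

```bash
python3 - <<'E'
from h import *
np.set_printoptions(precision=1,suppress=True,linewidth=150)
w=grab("wrist")
for d in darks(w,62): print(*d)
sc=grab("scene");im=sc["color"]
for y in range(148,192,4): print(y,[''.join('%x'%(v>>4) for v in im[y,x]) for x in range(352,410,4)])
print("clamps left:",[d for d in discs(sc,24) if d[2][1]<-200])
# knob at home?
for yk in (105,110,116,119,122): print(yk,proj(sc,[[668,yk,111]])[0])
for y in range(232,272,3): print(y,[''.join('%x'%(v>>4) for v in im[y,x]) for x in range(294,345,3)])
E
```

```text
[300. 200.] 206 [457.2  59.2] 40 10.1
[332. 200.] 289 [457.2  95.2] 51 -6.7
[155. 205.] 403 [ 467.2 -110.4] 60 12.3
[191. 223.] 548 [488.7 -69.5] 87 10.8
[228. 202.] 286 [462.4 -25.8] 57 11.4
[258. 200.] 205 [459.1  10.9] 40 -6.4
[368. 222.] 530 [483.7 141.1] 87 -7.4
[403. 204.] 370 [460.3 180.6] 58 -7.4
148 ['a40', '741', '742', '731', '731', '531', '531', 'fe8', '731', '742', '741', '742', '731', '941', '930']
152 ['930', '731', '222', '841', '731', '531', '421', 'fe8', '731', '731', '731', '731', '665', 'f80', 'b40']
156 ['930', '842', '521', '444', '554', '555', '565', 'fe7', '666', '666', '666', '666', '211', '930', 'b50']
160 ['930', '731', '731', 'fe8', 'd95', '963', '752', 'fe8', 'ea5', '831', '842', '321', '222', 'a40', '930']
164 ['421', '731', '842', 'fc6', '753', 'c73', '752', 'fe8', 'eb6', '841', '841', '222', '222', '820', '930']
168 ['831', '841', '731', 'a74', '753', '521', '731', 'a52', 'b62', 'a52', '841', '222', 'f90', '830', '930']
172 ['731', '731', '831', '642', 'fd7', '742', '420', '431', '421', '741', '531', '121', 'f90', '930', '930']
176 ['842', '741', '841'
[... 1628 characters left out ...]
3', 'b62', '752', '752', '642', 'e83', 'b52', '665', '665', 'ddc', 'fe9', 'ff9']
259 ['eb6', '752', 'a74', 'fd7', 'c62', 'd73', 'c73', '642', '752', '742', 'd73', 'e83', '321', '444', 'ff9', 'ffa', 'ffa']
262 ['fe9', 'da6', 'c95', 'fd8', '420', 'd72', 'c62', 'd73', '631', '842', 'a52', '421', '112', '221', 'ffa', 'ffb', 'ffb']
265 ['fe9', 'fe9', 'fe9', 'fe8', '531', '421', 'e83', 'd73', 'd73', '521', '521', '642', 'ff9', 'b84', 'ffb', 'a84', '642']
268 ['fe9', 'fe9', 'fe9', 'fff', 'ffe', '421', '531', '631', '521', '421', '863', 'da5', 'ffa', 'ff9', '863', '731', '731']
271 ['fe9', 'fff', 'fff', 'fff', 'fff', 'fff', '421', '421', '863', 'b84', 'ff9', 'ffb', '963', '311', '731', '631', '731']
```

```bash
python3 -c "
from cell import env
print(env.job_done())"
```

```text
the job is handed in; nothing more can be done
None
```

I handed the job in at about 66 s. By my camera and force readings, the slide is fully home, all four clamps grip pairs 1–4, and the tote hangs on the hook. The glue bottle, tin and offcut were not touched, and no verdict came back.

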